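Demould cured specimen blocks with the handwheel ejector

TASK

Demould the cured resin specimen blocks: turn the sunken knob to unlock the ejector, then wind the handwheel to raise the ejector by one full turn of real travel - the wheel is loose on its screw, so take up the slack first, count only from where the stem in its hub begins to rise, and do not wind on past that turn, or the pads run out of their guides. Lift every block out of its cavity and lay it down in the green tray, not on end or on another block. Then wind the ejector fully back down, again through the slack, and lock the knob so that the mould is ready for the next pour, leaving the other things on the worktop alone.

Things in the scene. Friction and masses are not known exactly. Their poses are not given: they have to be found in the camera images.
- mould_stand: Grey bench mould stand, fixed, 252 (x) x 298 (y) x 70 mm, flat aluminium deck on top; origin under its centre, x away from its front, y to its left. Four cavities, 35 (x) x 63 (y) mm, centred at x = 3 and 73, y = -102 and -26 mm, hold a block each or are empty; ejector pads are their floors, 48 mm above the worktop when down. Grip a raised block across its 32 mm.
- lock_knob (a joint): Angle of the lock knob in rad: 0 = locked, 1.4 = unlocked (stop), positive counter-clockwise from above; its bolt is clear of the screw above about 1.1 rad, and can go home only with the ejector down (within 0.5 mm). It stays where it is left; turning it takes about 0.1 N m.
- knob_grip (a point): Point on the knob's upright axis, 59 mm up. Its black wing, 38 mm long and 13 mm wide, stands 50 to 68 mm above the worktop; at knob angle 0 its length runs along the stand's x axis, and it turns with the knob. It sits in a round recess, 86 mm in diameter, with its floor 44 mm up and its edge at the deck (70 mm).
- ejector (a joint): Height of the ejector in m: 0 = fully down, grows upward. It lifts the four cavity pads and the stem together. One turn of the screw = 0.014 m. The screw holds it wherever it is left. It cannot rise by more than 1 mm while the lock knob is locked.
- wheel_hub (a point): Fixed point on the upright axis of the handwheel, at the top of its hub (96 mm up). The wheel is a steel disc, 112 mm in diameter, rim 82 to 94 mm up. Counter-clockwise from above raises the ejector, clockwise lowers it; this takes under 0.2 N m. The wheel is loose on its screw by 2.1 rad, free at each reversal; at the start 0.9 to 2.1 rad of it are left to take up in the raising direction.
- stem_top (a point): Top centre of the upright steel stem (14 mm diameter) in the wheel's hub: 97.5 mm above the worktop with the ejector down. It rises and falls with the ejector and shows when the screw really moves.
- spinner_grip (a point): Point on the axis of the upright black revolving handle on the wheel, 46 mm from the wheel's axis and 124 mm above the worktop. The handle is 20 mm in diameter, its foot 96 mm and its top 138 mm up, and spins freely on its pin: it may be held at a constant yaw and led round the circle. It shows how far the wheel has turned.
- block_1: Ivory resin block with a dark specimen in its top, 32 (x) x 60 (y) x 21 (z) mm, 55 g, origin at its centre. It starts in a cavity, top 1 mm below the deck, so it cannot be gripped until it is raised; one turn of the ejector leaves it standing 13 mm proud. May be absent.
- block_2: Like block_1, in another cavity. May be absent.
- block_3: Like block_1, in another cavity. May be absent.
- block_4: Like block_1, in another cavity. May be absent.
- parts_tray: Green open plastic tray, 190 (x) x 260 (y) mm outside, walls 3 mm thick and 22 mm high, floor 2 mm thick; loose; origin under its centre.
- buffer_bottle: White bottle with a blue cap, 44 mm diameter, 95 mm tall, standing behind; leave alone.
- tape_roll: Roll of tape lying flat, 100 mm diameter, 25 mm high, behind the stand; leave alone.
- data_logger: Black handheld device, 135 x 68 x 17 mm, lying to the right of the tray; leave alone.
Things that resemble listed ones, but are neither listed nor needed, are in the scene too. Leave any purple look-alike of the block_3 alone. Leave any red look-alike of the block_1 alone.

How it is judged:
By the outcome, as a careful person would: the job done as asked, in the order asked, and still so for the second after the job is handed in, with the robot touching nothing.
Of block_1, block_2, block_3, block_4 only 2 to 4 are there at a start; the rules pass over those that are not, and their reading is None.
At some moment in a run one of parts_tray may be knocked a few centimetres aside while the robot is not near it.
Once in a run the grip may slacken for a moment while it holds something.
It also fails if it takes over 200 s, if anything falls off the work surface, if the arm or the gripper's body presses on something with over 40 N, if the wrist force passes 120 N, or if a joint passes its speed limit or range.

ROBOT

A 6-joint arm with a two-finger parallel gripper is mounted at the origin on a cart in front of the work surface, level with it; the furniture and walls round the work are solid. World frame = base frame: x ahead of the robot, y to its left, z up, the work surface at z = 0. Lengths are in mm, angles in rad, forces in N, time in s.
With the tool pointing down it reaches from about 275 to 750 mm from the base axis. Payload 10.2 kg.
Tool frame: the origin (TCP) lies between the finger pads; the fingertips stand 8 mm ahead of it and the grasp point (between the pads) lies 11 mm behind it; z points along the fingers, x is the direction in which the jaws open and shut, and the axes are right-handed (so a half turn about z gives the same grasp; the last joint's range is limited). The gripper opens to 85 mm and grips with 20 to 120 N. Pads are 22 mm wide; open, the fingers measure 114 mm over their backs; the gripper's body (76 mm by 85 mm) begins 54 mm behind the grasp point. The pads swing forward as they close: fully open they stand 13 mm farther back than shut.
Start: joints at [1.065, 0.313, 1.498, -0, 1.331, -0.223], TCP at [146.512, 504.148, 239.294] pointing down, gripper open.
Joint ranges: [-2.94, 2.94], [-0.97, 2.17], [0.19, 2.56], [-1.23, 4.37], [0.02, 3.11], [-2.88, 2.88]. Speed limits (rad/s): [2.39, 2.39, 3.01, 3.14, 3.14, 3.14].

INTERFACE

Orientations are given as a unit quaternion [w, x, y, z].
In Python, from rig import sense, eyes, ctrl gives the robot as it stands.
- The arm moves only by the tool move_arm, never from a script. Its argument "rows" is a list that holds one entry, the list of rows, each a list of 5 numbers: the shift along the tool's x, y, z in mm, then the turn about the tool's z in units of 6 degrees (1.0 is 6 degrees), then the gripper command: -1 is shut, 1 is fully open, values between are in proportion. In form: [[[dx, dy, dz, roll, jaw], ...]]. A call has 1 to 12 rows; each row is the pose to reach, as a shift and turn from the pose measured when the call began, along the tool's axes at that moment; what a row does not reach only later rows make up. A row lasts 1/8 s, in which the tool goes at most 62.5 mm and 10.7 degrees, less where a joint would pass 70% of its speed; a pose out of reach is approached as far as the arm can. A call with a gripper value outside its range is refused whole. The fingers move at their own pace and stop on an object; "squeeze" is the grip in N (left out, the last holds). Time passes only in rows, so rows that repeat a pose let the fingers close. It gives the time, the measured TCP pose, the force and the opening at its end, in the units of the state.
- sense(): the state, without advancing time (a new reading comes with each control period).
- eyes.capture(name): name is "side" or "top"; returns a dict with "color" (400x640x3 uint8, blue, green, red), "vertical_fov" (degrees; the focal length in pixels is half the picture's height over the tangent of half this angle, whatever the lens; pixels are square), "cx", "cy" (the principal point, pixels), "xyz" and "attitude" of the camera in the world. Camera axes: x right, y down, z forward; pixel columns grow to the right and rows downward; lengths in mm; the calibration is good to about 2 mm. A picture is of the moment at which its call begins. There is no depth.
- ctrl.finish_job(): hands the job in, once; it reports no verdict.
The state is a dict: "time_s": time; "joints": joint angles; "dq": joint speeds; "tau": joint torques, N m; "eef_pos": TCP position; "ee_rot": TCP orientation; "force": force on the tool from outside, world axes, zero at the start; "wrist_torque": the same for the moment, N m; "grip_width": opening from 0.0 (shut) to 1.0 (fully open).
Only numpy, scipy, OpenCV 4.12 (cv2) and the standard library are available. Lean on these libraries where they do the work, as an engineer would, in place of code of your own. Each camera call takes 0.05 s, during which the arm holds its last target. There are 200 camera calls.

## Working session

There is one attempt and no reset: what is moved stays moved. The work goes in short steps, Python scripts to look and compute and a tool call to move; the robot and the scene stay as the last step left them, time stands still between calls to the robot, and variables do not carry over. Pictures are saved under pics/ and viewed, about 12 in all and at most 16, crops included, and the job is handed in when it is done.

Besides the shell and the picture viewer there is one more tool, called after "Emit:" as a command line: name --argument value ..., lists and objects as JSON in quotes. move_arm: Moves the arm, as the interface text tells. Its arguments: {"type":"object","properties":{"rows":{"type":"array","items":{"type":"array","items":{"type":"array","items":{"type":"number"}}}},"squeeze":{"type":"number"}},"required":["rows"]}

```bash
mkdir -p pics; ls
python3 - <<'E'
from rig import sense, eyes, ctrl
import cv2
s=sense(); print(s)
for n in ("top","side"):
    c=eyes.capture(n); cv2.imwrite(f"pics/{n}0.png",c["color"]); print(n,{k:v for k,v in c.items() if k!="color"})
E
```

```text
pics
{'time_s': 0.0, 'joints': array([ 1.06459326e+00,  3.13454171e-01,  1.49845104e+00, -1.28324017e-05,
        1.33100535e+00, -2.23398498e-01]), 'dq': array([-4.05120887e-04, -4.82084143e-04, -7.91539525e-05,  3.80827500e-04,
       -1.04663841e-03, -1.21551289e-03]), 'tau': array([ 4.78096063e-04, -4.12270904e+01, -2.59739721e+01, -2.66078714e-04,
        4.22157827e-03,  1.91243501e-06]), 'eef_pos': array([146.38893202, 503.9134668 , 238.72768398]), 'ee_rot': array([ 2.74743689e-04,  7.99701949e-01,  6.00396834e-01, -5.98979532e-04]), 'force': array([ 0.04939054, -0.29415896, -0.21611665]), 'wrist_torque': array([-0.03890454,  0.05897867, -0.02710683]), 'grip_width': 0.9984313046331518}
top {'vertical_fov': 57.18813550362146, 'cx': 319.7677377298707, 'cy': 200.213415869048, 'xyz': array([ -77.67415759, -165.97932853, 1386.23635167]), 'attitude': array([ 0.1704481 , -0.68317922,  0.68808535, -0.17536292])}
side {'vertical_fov': 45.26693598431389, 'cx': 326.164722890026, 'cy': 197.2512096694898, 'xyz': array([  35.62155965,  785.29572033, 1082.65481623]), 'attitude': array([ 0.11158538, -0.2549682 ,  0.87646088, -0.39288197])}
```

View pics/top0.png

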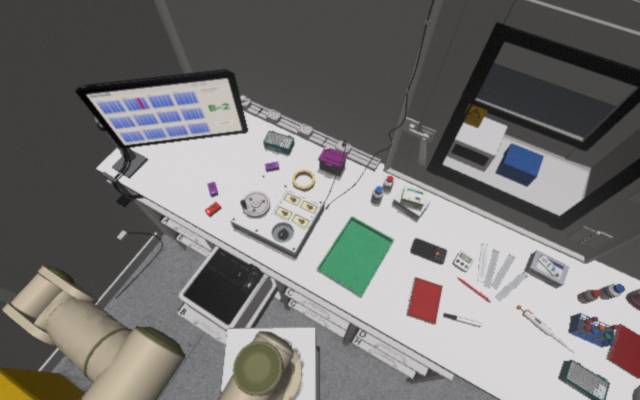

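View pics/side0.png

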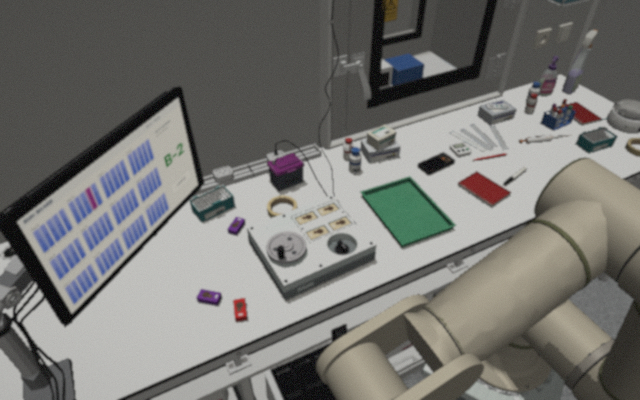

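The top view shows the stand near (278,218) with four ivory blocks, the handwheel at (256,203), the knob at (283,232) and the green tray at (356,257). The purple (213,189; 272,166) and red (213,208) blocks are the look-alikes. Next I'll make close crops and helpers.

```bash
cat > h.py <<'E'
import numpy as np, cv2
from scipy.spatial.transform import Rotation as R
from rig import sense, eyes, ctrl
def rot(q): return R.from_quat([q[1],q[2],q[3],q[0]]).as_matrix()
class Cam:
    def __init__(s,name):
        c=eyes.capture(name); s.im=c["color"]; s.f=200/np.tan(np.radians(c["vertical_fov"])/2)
        s.c=np.array([c["cx"],c["cy"]]); s.p=np.array(c["xyz"]); s.R=rot(c["attitude"])
    def ray(s,uv,z):
        uv=np.atleast_2d(uv).astype(float); d=np.c_[(uv-s.c)/s.f,np.ones(len(uv))]@s.R.T
        return (s.p+d*((z-s.p[2])/d[:,2])[:,None])[:,:2]
    def px(s,P):
        q=(np.atleast_2d(P)-s.p)@s.R; return q[:,:2]/q[:,2:]*s.f+s.c
    def crop(s,fn,u,v,w,h,k):
        cv2.imwrite(fn,cv2.resize(s.im[v:v+h,u:u+w],None,fx=k,fy=k,interpolation=cv2.INTER_CUBIC))
E
python3 - <<'E'
from h import *
t=Cam("top"); s=Cam("side")
a=cv2.resize(t.im[165:260,225:335],None,fx=5,fy=5,interpolation=cv2.INTER_CUBIC)
b=cv2.resize(s.im[190:300,240:380],None,fx=5,fy=5,interpolation=cv2.INTER_CUBIC)
cv2.imwrite("pics/t1.png",a);cv2.imwrite("pics/s1.png",b)
# tray: green mask
for n,c in(("t",t),("s",s)):
    h=cv2.cvtColor(c.im,cv2.COLOR_BGR2HSV); m=cv2.inRange(h,(50,100,50),(85,255,255))
    k=max(cv2.findContours(m,0,2)[0],key=cv2.contourArea); r=cv2.minAreaRect(c.ray(k[:,0],22).astype(np.float32)); print(n,r,cv2.contourArea(k))
    print(c.px([[0,0,0],[400,0,0],[400,400,0]]))
E
```

```text
t ((417.6964416503906, -318.42852783203125), (191.74122619628906, 262.6316223144531), 57.317771911621094) 2892.0
[[269.04333237 372.5416994 ]
 [274.84331776 260.54309561]
 [172.97424439 261.19595211]]
s ((418.2239990234375, -311.2106018066406), (193.93991088867188, 262.7343444824219), 57.17100143432617) 3165.0
[[503.44859862 348.41027021]
 [363.77059736 280.21632456]
 [279.85641055 396.21209538]]
```

View pics/t1.png

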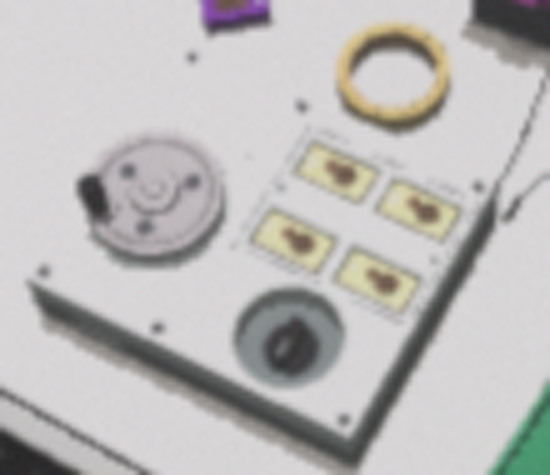

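View pics/s1.png

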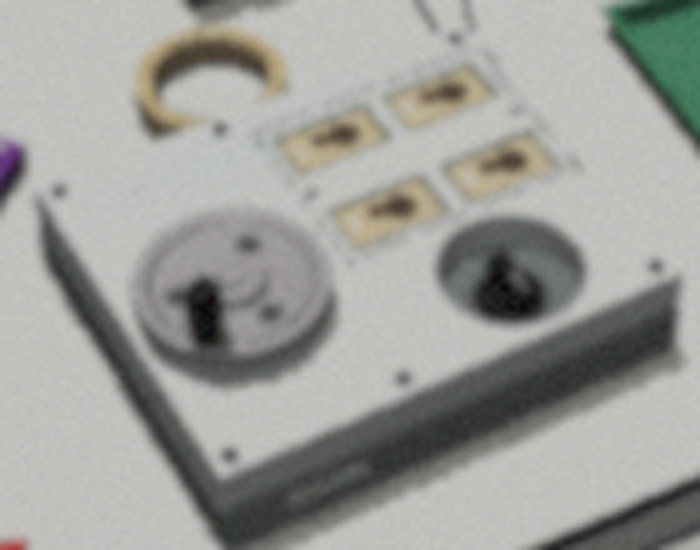

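Both crops show all four cavities filled with ivory blocks, the wheel with its spinner on the left, and the recessed knob at front right. I'll measure their poses from the colour masks.

```bash
cat >> h.py <<'E'
CAV=np.array([[3,-102],[3,-26],[73,-102],[73,-26]],float)
def rigid(A,B):  # B = Rm A + t
    a,b=A.mean(0),B.mean(0); U,_,V=np.linalg.svd((A-a).T@(B-b)); Rm=V.T@np.diag([1,np.linalg.det(V.T@U.T)])@U.T
    return Rm,b-Rm@a
E
python3 - <<'E'
from h import *
from itertools import permutations
for n,(u,v,w,h) in(("top",(225,165,110,95)),("side",(240,190,140,110))):
    c=Cam(n); hs=cv2.cvtColor(c.im,cv2.COLOR_BGR2HSV)[v:v+h,u:u+w]
    m=cv2.inRange(hs,(12,45,110),(35,130,255)); m=cv2.morphologyEx(m,cv2.MORPH_CLOSE,np.ones((5,5)))
    ks=[k for k in cv2.findContours(m,0,2)[0] if cv2.contourArea(k)>60]
    C=[]
    for k in ks:
        r=cv2.minAreaRect(c.ray(k[:,0]+[u,v],69).astype(np.float32)); print(n,np.round(r[0],1),np.round(r[1],1),round(r[2],1))
        if 20<min(r[1])<45 and 45<max(r[1])<75: C.append(r[0])
    C=np.array(C)
    if len(C)==4:
        best=None
        for p in permutations(range(4)):
            Rm,t=rigid(CAV,C[list(p)]); e=np.abs(CAV@Rm.T+t-C[list(p)]).max(); yaw=np.arctan2(Rm[1,0],Rm[0,0])
            if abs(yaw)<1.2 and (best is None or e<best[0]): best=(e,yaw,t)
        print("stand",best, np.degrees(best[1]))
        yaw,t=best[1:]; Rm=np.array([[np.cos(yaw),-np.sin(yaw)],[np.sin(yaw),np.cos(yaw)]])
        loc=lambda uv,z:np.round((c.ray(uv,z)-t)@Rm,1)
        # wheel disc / recess
        if n=="top":
            print("wheel",loc([[225+155/5,165+188/5]],96),"recess",loc([[225+289/5,165+337/5]],70),"knob",loc([[225+292/5,165+345/5]],68),"spin top",loc([[225+90/5,165+186/5]],138),"corners",loc([[225+32/5,165+285/5],[225+355/5,165+440/5],[225+495/5,165+195/5]],70))
        else:
            print("wheel",loc([[240+240/5,190+287/5]],96),"recess",loc([[240+511/5,190+268/5]],70),"knob",loc([[240+508/5,190+288/5]],68),"spin top",loc([[240+205/5,190+285/5]],138),"corners",loc([[240+220/5,190+482/5],[240+680/5,190+282/5],[240+40/5,190+197/5]],70))
E
```

```text
top [576.6 -33.4] [53.6 25. ] 61.2
top [ 734.2 -108.8] [92.9 88.8] 89.7
side [577.4 -33.4] [58.6 28.5] 62.1
side [542.8 -99.6] [57.4 27.6] 63.2
side [640.6 -65.2] [55.8 28.2] 61.6
side [ 604.8 -132.3] [53.7 27.1] 62.6
side [741.8 -71.6] [92.9 75.6] 62.9
stand (np.float64(0.6462419867231972), np.float64(-0.4817225820905089), array([587.3813844 ,  -8.30920714])) -27.600670849930495
wheel [[-31.2  86. ]] recess [[-73.5 -64.5]] knob [[-84.2 -56. ]] spin top [[-55.9 116.8]] corners [[-127.2  147.3]
 [-130.5 -142.3]
 [ 112.8  146.5]]
```

Run:
```python
from h import *
from itertools import permutations
yaw,t=-0.4817,np.array([587.4,-8.3])
for n,(u,v,w,h) in(("top",(225,165,110,95)),("side",(240,190,140,110))):
    c=Cam(n); sub=c.im[v:v+h,u:u+w]; hs=cv2.cvtColor(sub,cv2.COLOR_BGR2HSV)
    sat=cv2.GaussianBlur(hs,(3,3),0)[...,1].astype(int)
    for th in (30,40,50):
        m=cv2.inRange(hs,(10,th,90),(38,140,255)); m=cv2.morphologyEx(m,cv2.MORPH_CLOSE,cv2.getStructuringElement(2,(3,3)))
        C=[]
        for k in cv2.findContours(m,0,2)[0]:
            r=cv2.minAreaRect(c.ray(k[:,0]+[u,v],69).astype(np.float32))
            if 18<min(r[1])<45 and 40<max(r[1])<75: C.append(r[0])
        C=np.array(C); 
        if len(C)!=4: print(n,th,len(C)); continue
        best=None
        for p in permutations(range(4)):
            Rm,tt=rigid(CAV,C[list(p)]); e=np.abs(CAV@Rm.T+tt-C[list(p)]).max(); y=np.arctan2(Rm[1,0],Rm[0,0])
            if abs(y)<1.2 and (best is None or e<best[0]): best=(e,y,tt)
        print(n,th,best)
    Rm=np.array([[np.cos(yaw),-np.sin(yaw)],[np.sin(yaw),np.cos(yaw)]])
    # recess: darker than deck, restricted by location
    g=cv2.cvtColor(sub,cv2.COLOR_BGR2GRAY)
    yy,xx=np.mgrid[0:h,0:w]; L=((c.ray(np.c_[xx.ravel()+u,yy.ravel()+v],70)-t)@Rm).reshape(h,w,2)
    box=(abs(L[...,0]+73)<52)&(abs(L[...,1]+64)<55)
    m=((g<165)&box).astype(np.uint8); k=max(cv2.findContours(m,0,2)[0],key=cv2.contourArea)
    P=((c.ray(k[:,0]+[u,v],70)-t)@Rm).astype(np.float32); print(n,"recess",cv2.minEnclosingCircle(P),cv2.fitEllipse(P))
    Lz=((c.ray(np.c_[xx.ravel()+u,yy.ravel()+v],64)-t)@Rm).reshape(h,w,2)
    m=((g<62)&box); Q=Lz[m]; cc=Q.mean(0); print("wing dark",m.sum(),cc,cv2.minAreaRect(Q.astype(np.float32)))
    L1=((c.ray(np.c_[xx.ravel()+u,yy.ravel()+v],117)-t)@Rm).reshape(h,w,2)
    m=(g<60)&(np.hypot(L1[...,0]+32,L1[...,1]-86)<75)&(np.hypot(L1[...,0]+32,L1[...,1]-86)>25); Q=L1[m]; print("spinner",m.sum(),Q.mean(0) if len(Q) else 0)
```

```text
top 30 (np.float64(0.46014443210810896), np.float64(-0.481309578638958), array([585.39451261,  -8.03615518]))
top 40 (np.float64(0.7427071018075679), np.float64(-0.48271433162172717), array([585.71313688,  -8.75226111]))
top 50 (np.float64(2.442374806085013), np.float64(-0.4996912043937207), array([586.73491849,  -9.38421678]))
top recess ((-72.74854278564453, -64.2286605834961), 42.18436813354492) ((-72.969482421875, -63.94877624511719), (80.99264526367188, 82.16851043701172), 28.388032913208008)
wing dark 18 [-80.77872078 -71.96637622] ((-79.98405456542969, -72.66581726074219), (12.345253944396973, 32.666439056396484), 87.59654998779297)
spinner 9 [-58.40552462 112.82834849]
side 30 (np.float64(0.31693574352880205), np.float64(-0.48440595227858146), array([587.6601634 ,  -7.70950185]))
side 40 (np.float64(0.5324385542470793), np.float64(-0.47656254158100936), array([587.00144298,  -7.67891103]))
side 50 (np.float64(0.530869548571502), np.float64(-0.47686312650459584), array([586.99306087,  -8.15477866]))
side recess ((-71.82190704345703, -63.68684768676758), 44.5375862121582) ((-71.67147827148438, -63.704200744628906), (85.20740509033203, 86.37832641601562), 117.16321563720703)
wing dark 110 [-81.49242087 -55.94896858] ((-79.92540740966797, -61.336822509765625), (37.272918701171875, 46.944488525390625), 41.515403747558594)
spinner 64 [-55.5789062  119.54676518]
```

The stand is at about (586.5, -8), yaw -0.481. That puts the knob near (493, -31) and the wheel near (598, 83). The tray is near (418, -315). I'll add a move planner and go above the knob.

```bash
cat >> h.py <<'E'
YAW=-0.481; T0=np.array([586.5,-8.1]); RS=np.array([[np.cos(YAW),-np.sin(YAW)],[np.sin(YAW),np.cos(YAW)]])
def w(l): return RS@np.asarray(l,float)+T0
def state(v=True):
    s=sense(); M=rot(s["ee_rot"]); y=np.degrees(np.arctan2(M[1,0],M[0,0]))
    if v: print("t%.1f"%s["time_s"],"tcp",np.round(s["eef_pos"],1),"yaw %.1f"%y,"F",np.round(s["force"],1),"Tq",np.round(s["wrist_torque"],2),"g %.3f"%s["grip_width"],"j",np.round(s["joints"],2))
    return s,M,y
def plan(xyz,yaw=None):
    s,M,y=state(); d=M.T@(np.asarray(xyz,float)-s["eef_pos"])
    r=0 if yaw is None else -(((yaw-y)+180)%360-180)/6
    print("shift",np.round(d,1),"roll %.2f"%r, "tilt",np.round(M[:,2],4))
    return d,r
E
python3 - <<'E'
from h import *
K=w([-72,-64]); print("knob",K,"wheel",w([-32,86]))
plan([K[0],K[1],180],-117.6)
E
```

```text
knob [493.05902546 -31.52614517] wheel [597.92022438  82.94712228]
t0.4 tcp [146.5 504.1 239.2] yaw 73.8 F [-0.8  0.1  0.6] Tq [-0.04  0.01  0.06] g 1.000 j [ 1.06  0.31  1.5   0.    1.33 -0.22]
shift [-417.7  482.3   59.3] roll -28.10 tilt [-1.e-04 -1.e-04 -1.e+00]
```

Emit:
move_arm --rows '[[[-418,482,40,16,0.2],[-418,482,40,16,0.2],[-418,482,40,16,0.2],[-418,482,40,16,0.2],[-418,482,40,16,0.2],[-418,482,40,16,0.2],[-418,482,40,16,0.2],[-418,482,40,16,0.2],[-418,482,40,16,0.2],[-418,482,40,16,0.2],[-418,482,40,16,0.2],[-418,482,40,16,0.2]]]'

```text
time_s: 1.9
eef_pos: [492.6, -31.8, 199.0]
ee_rot: [-0.0, 0.981, -0.193, -0.0]
force: [0.2, -0.2, 0.2]
grip_width: 0.601
```

Run:
```python
from h import *
K=w([-72,-64])
plan([K[0],K[1],150],-117.6)
```

```text
t1.9 tcp [492.6 -31.8 199. ] yaw -22.3 F [ 0.2 -0.2  0.2] Tq [ 0.03  0.01 -0.06] g 0.601 j [-0.3   0.28  1.65  0.    1.21  0.09]
shift [ 0.4 -0.5 49. ] roll 15.89 tilt [-8.e-04  3.e-04 -1.e+00]
```

Emit:
move_arm --rows '[[[0,0,70,15.9,-0.25],[0,0,70,15.9,-0.25],[0,0,70,15.9,-0.25],[0,0,70,15.9,-0.25],[0,0,70,15.9,-0.25],[0,0,70,15.9,-0.25],[0,0,70,15.9,-0.25],[0,0,70,15.9,-0.25],[0,0,70,15.9,-0.25],[0,0,70,15.9,-0.25],[0,0,70,15.9,-0.25],[0,0,70,15.9,-0.25]]]' --squeeze 40

```text
time_s: 3.4
eef_pos: [492.4, -31.5, 129.1]
ee_rot: [-0.0, -0.519, 0.855, 0.0]
force: [-0.6, -0.1, -0.2]
grip_width: 0.373
```

Run:
```python
from h import *
plan([*w([-72,-64]),54],-117.6)
t=Cam("top"); s=Cam("side")
P=[[*w([-72,-64]),70]]
u,v=t.px(P)[0].astype(int); a=cv2.resize(t.im[v-50:v+50,u-50:u+50],(400,400),interpolation=2)
u,v=s.px(P)[0].astype(int); b=cv2.resize(s.im[v-50:v+50,u-50:u+50],(400,400),interpolation=2)
cv2.imwrite("pics/k1.png",np.hstack([a,b]))
```

```text
t3.4 tcp [492.4 -31.5 129.1] yaw -117.5 F [-0.6 -0.1 -0.2] Tq [-0.01 -0.05  0.02] g 0.373 j [-0.3   0.36  1.74  0.    1.04  1.75]
shift [-0.3 -0.7 75.1] roll 0.01 tilt [-7.e-04  2.e-04 -1.e+00]
```

View pics/k1.png

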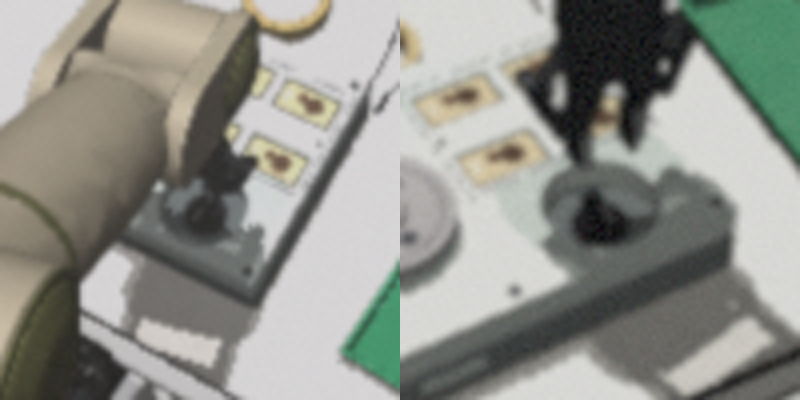

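The gripper is above the recess with the jaws across the wing. I'll descend and grip.

Emit:
move_arm --rows '[[[0,-0.7,25,0,-0.25],[0,-0.7,50,0,-0.25],[0,-0.7,60,0,-0.25],[0,-0.7,67,0,-0.25],[0,-0.7,73,0,-0.25],[0,-0.7,73,0,-0.25]]]'

```text
time_s: 4.25
eef_pos: [493.4, -32.1, 57.3]
ee_rot: [0.0, -0.518, 0.855, -0.0]
force: [-4.1, 1.7, 9.9]
grip_width: 0.372
```

Emit:
move_arm --rows '[[[0,0,0,0,-0.6],[0,0,0,0,-0.8],[0,0,0,0,-1],[0,0,0,0,-1],[0,0,0,0,-1],[0,0,0,0,-1]]]'

```text
time_s: 5.0
eef_pos: [494.1, -32.4, 58.4]
ee_rot: [0.001, -0.518, 0.855, -0.001]
force: [-2.1, -1.0, 10.5]
grip_width: 0.142
```

Run:
```python
from h import *
plan([*w([-72,-64]),54],-117.6)
```

```text
t5.0 tcp [494.1 -32.4  58.4] yaw -117.6 F [-2.1 -1.  10.5] Tq [-0.12  0.36  0.01] g 0.142 j [-0.3   0.48  1.79 -0.    0.87  1.75]
shift [-0.3  1.4  4.4] roll 0.01 tilt [ 0.0023 -0.0011 -1.    ]
```

Emit:
move_arm --rows '[[[0,0.5,-2,-1,-1],[0,0.5,-2,-2.5,-1],[0,0.5,-2,-4,-1],[0,0.5,-2,-5.5,-1],[0,0.5,-2,-7,-1],[0,0.5,-2,-8.5,-1],[0,0.5,-2,-10,-1],[0,0.5,-2,-11.5,-1],[0,0.5,-2,-12.7,-1],[0,0.5,-2,-13.5,-1],[0,0.5,-2,-13.5,-1],[0,0.5,-2,-13.5,-1]]]'

```text
time_s: 6.5
eef_pos: [494.0, -32.7, 58.7]
ee_rot: [0.0, 0.949, -0.314, 0.002]
force: [10.2, -5.9, -24.9]
grip_width: 0.136
```

Run:
```python
from h import *
plan([*w([-72,-64]),54],-117.6)
```

```text
t6.5 tcp [494.  -32.7  58.7] yaw -36.6 F [ 10.2  -5.9 -24.9] Tq [-0.74 -1.66 -0.42] g 0.136 j [-0.3   0.48  1.79 -0.    0.87  0.34]
shift [-1.5 -0.4  4.7] roll 13.49 tilt [ 0.0031 -0.0014 -1.    ]
```

Emit:
move_arm --rows '[[[0,0,0,0,-0.5],[0,0,0,0,-0.25],[0,0,0,0,-0.25],[0,0,-20,0,-0.25],[0,0,-70,0,-0.25],[0,0,-130,0,-0.2],[0,0,-130,0,-0.1],[0,0,-130,0,-0.1],[0,0,-130,0,-0.1]]]'

```text
time_s: 7.62
eef_pos: [493.0, -32.4, 187.4]
ee_rot: [0.0, 0.949, -0.314, 0.0]
force: [-0.1, 0.2, 1.5]
grip_width: 0.45
```

```bash
cat >> h.py <<'E'
def tri(c1,p1,c2,p2):
    def L(c,p): d=c.R@np.r_[(np.asarray(p,float)-c.c)/c.f,1]; return c.p,d/np.linalg.norm(d)
    a,u=L(c1,p1); b,v=L(c2,p2); k=np.linalg.lstsq(np.c_[u,-v],b-a,rcond=None)[0]
    P,Q=a+k[0]*u,b+k[1]*v; return (P+Q)/2,np.linalg.norm(P-Q)
def loc(P): return np.r_[RS.T@(np.asarray(P[:2])-T0),P[2:]]
E
python3 - <<'E'
from h import *
state()
t=Cam("top"); s=Cam("side")
for n,a,b in(("spin",(225+93/5,165+198/5),(240+206/5,190+312/5)),("hub",(225+155/5,165+188/5),(240+238/5,190+287/5))):
    P,e=tri(t,a,s,b); print(n,np.round(P,1),"loc",np.round(loc(P),1),"gap %.1f"%e)
P=[[*w([-32,86]),96]]
out=[]
for c in(t,s):
    u,v=c.px(P)[0].round().astype(int); print(u,v)
    out.append(cv2.resize(c.im[v-30:v+30,u-30:u+30],(390,390),interpolation=2))
cv2.imwrite("pics/w1.png",np.hstack(out))
E
```

```text
t7.6 tcp [493.  -32.4 187.4] yaw -36.6 F [-0.1  0.2  1.5] Tq [ 0.05 -0.04 -0.  ] g 0.450 j [-0.3   0.29  1.67 -0.    1.18  0.34]
spin [592.  120.  113.8] loc [-54.4 116.1 113.8] gap 3.8
hub [608.6  76.4  88.1] loc [-19.5  85.1  88.1] gap 6.3
254 205
288 248
```

View pics/w1.png

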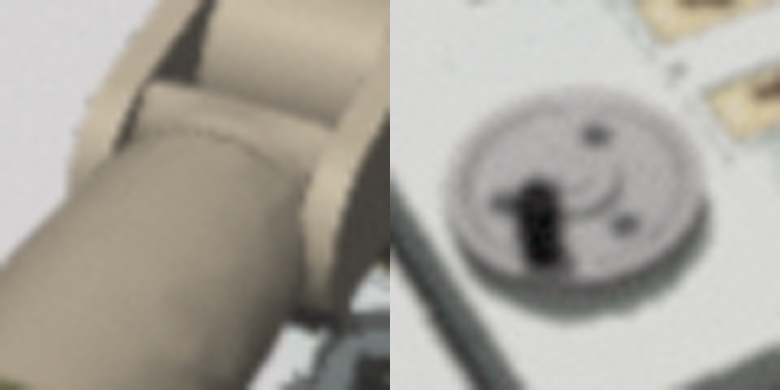

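The side crop shows the wheel disc centred near (286.6,246.2), with the spinner's top near (280.8,247.2). The top view is hidden by the arm. I'll cast these rays.

Run:
```python
from h import *
t=Cam("top"); s=Cam("side")
L=lambda c,p,z:np.round(loc(c.ray([p],z)[0]),1)
print("disc side",L(s,(286.6,246.2),94),"top",L(t,(256.4,203.4),94))
print("spin top: side",L(s,(280.8,246.8),138),"topcam",L(t,(225+90/5,165+184/5),138))
g=cv2.cvtColor(s.im,cv2.COLOR_BGR2GRAY)[235:265,265:310]
# disc contour on side view: fit using saturation-free darkness between deck & wheel
b=cv2.GaussianBlur(s.im,(3,3),0)[225:275,255:320].astype(int)
print((b.sum(2)//3)[20]); print((b.sum(2)//3)[:,31])
ys,xs=np.where(g<55); print("dark",len(xs),xs.mean()+265,ys.mean()+235,xs.min()+265,xs.max()+265,ys.min()+235,ys.max()+235)
print("at117",L(s,(xs.mean()+265,ys.mean()+235),117))
for P in ([-32,86,94],[-61,121,117]): print(P,s.px([[*w(P[:2]),P[2]]]))
```

```text
disc side [-22.7  86.8] top [-21.2  81.4]
spin top: side [-54.  117.2] topcam [-55.7 112.9]
[ 89 106 134 168 195 209 214 214 214 211 204 192 178 163 153 156 165 173
 174 172 170 167 159 145 128 118 120 132 144 156 164 167 165 164 166 167
 163 155 153 162 170 173 173 172 171 168 163 160 163 169 180 194 206 213
 214 214 214 215 214 214 213 209 203 197 193]
[214 214 213 213 212 207 197 187 180 176 174 172 167 162 162 167 170 171
 172 172 167 158 155 157 150 138 136 147 158 160 155 146 137 131 127 119
 106  94  92  98 109 130 163 192 208 214 215 214 214 214]
dark 57 280.5438596491228 252.43859649122805 278 283 247 258
at117 [-54.1 119.4]
[-32, 86, 94] [[288.37938666 248.25802461]]
[-61, 121, 117] [[281.1255184  254.35061631]]
```

Run:
```python
from h import *
print(w([-54.3,117]),w([-22,85]))
plan([*w([-54.3,117]),190])
```

```text
[592.49318929 120.74708643] [606.32288545  77.43393018]
t7.8 tcp [493.4 -32.5 188. ] yaw -36.6 F [-0.6  0.5 -1.2] Tq [0.01 0.02 0.03] g 0.453 j [-0.3   0.29  1.66 -0.    1.18  0.34]
shift [ -12.  -182.1   -1.9] roll 0.00 tilt [ 1.8e-03 -9.0e-04 -1.0e+00]
```

Emit:
move_arm --rows '[[[-12,-182,-2,0,0],[-12,-182,-2,0,0],[-12,-182,-2,0,0],[-12,-182,-2,0,0],[-12,-182,-2,0,0],[-12,-182,-2,0,0],[-12,-182,-2,0,0]]]'

```text
time_s: 8.7
eef_pos: [592.2, 119.8, 190.4]
ee_rot: [0.0, 0.949, -0.315, 0.001]
force: [-0.0, 0.1, 0.2]
grip_width: 0.5
```

Run:
```python
from h import *
plan([*w([-54.3,117]),117])
s=Cam("side"); t=Cam("top")
P=[[*w([-54.3,117]),120]]
out=[]
for c in(t,s):
    u,v=c.px(P)[0].round().astype(int)
    out.append(cv2.resize(c.im[v-40:v+40,u-40:u+40],(400,400),interpolation=2))
cv2.imwrite("pics/w2.png",np.hstack(out))
```

```text
t8.7 tcp [592.2 119.8 190.4] yaw -36.7 F [-0.   0.1  0.2] Tq [ 0.   -0.04 -0.05] g 0.500 j [ 0.01  0.52  1.32 -0.    1.3   0.65]
shift [-0.5 -0.9 73.4] roll 0.00 tilt [ 0.002 -0.001 -1.   ]
```

View pics/w2.png

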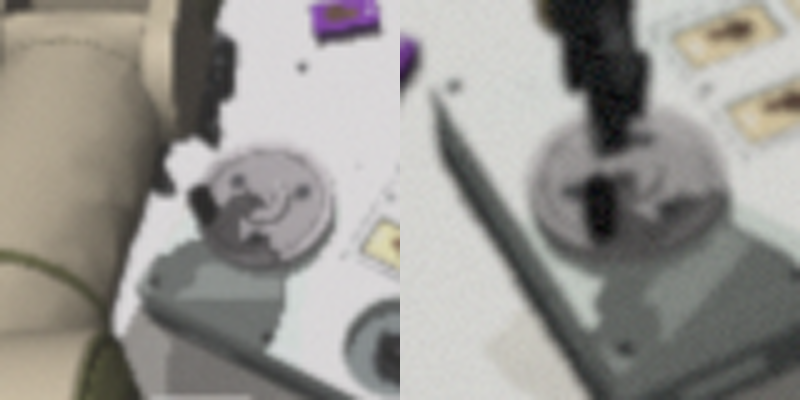

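The jaws are over the spinner and it is clear to descend.

Emit:
move_arm --rows '[[[0,-0.5,30,0,0],[0,-0.5,55,0,0],[0,-0.5,73,0,0],[0,-0.5,73,0,0],[0,-0.5,73,0,0]]]'

```text
time_s: 9.43
eef_pos: [593.2, 120.3, 118.3]
ee_rot: [-0.0, 0.949, -0.315, 0.002]
force: [0.2, 0.6, -0.4]
grip_width: 0.5
```

Emit:
move_arm --rows '[[[0,0,0,0,-0.5],[0,0,0,0,-1],[0,0,0,0,-1],[0,0,0,0,-1],[0,0,0,0,-1]]]' --squeeze 30

```text
time_s: 10.05
eef_pos: [593.8, 120.2, 119.2]
ee_rot: [-0.0, 0.949, -0.315, 0.003]
force: [0.3, -1.6, 6.4]
grip_width: 0.221
```

```bash
cat > circ.py <<'E'
import sys
from h import *
C=w([-22,85]) if len(sys.argv)<4 else np.array([float(x) for x in sys.argv[2:4]])
s,M,y=state(); d=s["eef_pos"][:2]-C; th=np.arctan2(d[1],d[0]); print("r %.1f th %.3f"%(np.hypot(*d),th), "C",C)
n=12; tot=float(sys.argv[1])
for k in range(1,n+1):
    a=th+tot*min(k,11)/11; p=C+46*np.array([np.cos(a),np.sin(a)])
    e=M.T@np.r_[p-s["eef_pos"][:2],117-s["eef_pos"][2]]; print("[%.1f, %.1f, %.1f, 0, -1],"%tuple(e),end=" ")
print()
E
python3 circ.py 0.8
python3 - <<'E'
from h import *
t=Cam("top"); s=Cam("side"); cv2.imwrite("pics/g.png",np.hstack([cv2.resize(t.im[165:255,225:335],(550,450)),]))
E
```

```text
t10.1 tcp [593.8 120.2 119.2] yaw -36.7 F [ 0.3 -1.6  6.4] Tq [-0.32 -0.06 -0.03] g 0.221 j [ 0.01  0.6   1.4  -0.    1.14  0.65]
r 44.5 th 1.856 C [606.32288545  77.43393018]
[-3.1, 1.9, 2.2, 0, -1], [-4.8, 4.7, 2.2, 0, -1], [-6.3, 7.7, 2.2, 0, -1], [-7.6, 10.8, 2.2, 0, -1], [-8.6, 14.0, 2.2, 0, -1], [-9.4, 17.3, 2.1, 0, -1], [-10.0, 20.5, 2.1, 0, -1], [-10.3, 23.9, 2.1, 0, -1], [-10.4, 27.2, 2.1, 0, -1], [-10.3, 30.6, 2.1, 0, -1], [-9.9, 33.9, 2.1, 0, -1], [-9.9, 33.9, 2.1, 0, -1],
```

```bash
cat > ht.py <<'E'
from h import *
import sys,json,os
def meas(n=3):
    out={}
    for name in("top","side"):
        for _ in range(n):
            c=Cam(name); hs=cv2.cvtColor(cv2.GaussianBlur(c.im,(3,3),0),cv2.COLOR_BGR2HSV).astype(float)
            for i,l in enumerate(CAV):
                u,v=c.px([[*w(l),76]])[0].round().astype(int); r=16
                S=hs[v-r:v+r,u-r:u+r]; y,x=np.mgrid[v-r:v+r,u-r:u+r]
                P0=c.ray(np.c_[x.ravel(),y.ravel()],76); L=((P0-T0)@RS).reshape(2*r,2*r,2)-l
                ok=(abs(L[...,0])<33)&(abs(L[...,1])<37)&(S[...,0]>8)&(S[...,0]<38)&(S[...,2]>90)
                W=np.clip(S[...,1]-28,0,40)*ok
                out.setdefault(name+str(i),[]).append([W.sum(),(W*x).sum()/max(W.sum(),1),(W*y).sum()/max(W.sum(),1)])
    return {k:np.mean(v,0).tolist() for k,v in out.items()}
m=meas()
f="base.json"
if not os.path.exists(f): json.dump(m,open(f,"w"))
b=json.load(open(f))
cams={n:Cam(n) for n in("top","side")}
for k in m:
    c=cams[k[:-1]]; l=w(CAV[int(k[-1])]); g=(c.px([[*l,79]])-c.px([[*l,69]]))[0]/10  # px per mm height
    d=np.array(m[k][1:])-b[k][1:]; print(k,"wt %.2f"%(m[k][0]/max(b[k][0],1)),"abs %d"%m[k][0],"h %.2f"%(d@g/(g@g)),"res",np.round(d-g*(d@g)/(g@g),2))
E
python3 ht.py
```

```text
top0 wt 1.00 abs 2011 h 0.00 res [0. 0.]
top1 wt 1.00 abs 2137 h 0.00 res [0. 0.]
top2 wt 1.00 abs 1984 h 0.00 res [0. 0.]
top3 wt 1.00 abs 2084 h 0.00 res [0. 0.]
side0 wt 1.00 abs 3605 h 0.00 res [0. 0.]
side1 wt 1.00 abs 3930 h 0.00 res [0. 0.]
side2 wt 1.00 abs 3263 h 0.00 res [0. 0.]
side3 wt 1.00 abs 3596 h 0.00 res [0. 0.]
```

Emit:
move_arm --rows '[[[-2,2,1,0,-1],[-4,5,1,0,-1],[-6,8,1,0,-1],[-7.5,11,1,0,-1],[-8.5,14,1,0,-1],[-9.4,17,1,0,-1],[-10,20.5,1,0,-1],[-10.3,24,1,0,-1],[-10.4,27,1,0,-1],[-10.3,30.5,1,0,-1],[-10,34,1,0,-1],[-10,34,1,0,-1]]]'

```text
time_s: 12.05
eef_pos: [567.8, 97.7, 119.2]
ee_rot: [-0.001, 0.949, -0.315, 0.006]
force: [9.9, -5.6, -0.1]
grip_width: 0.221
```

```bash
python3 ht.py; python3 circ.py 0.4
```

```text
top0 wt 1.02 abs 2042 h 0.28 res [-0.06  0.01]
top1 wt 1.01 abs 2162 h -0.18 res [ 0.01 -0.  ]
top2 wt 1.01 abs 2003 h -0.12 res [ 0.01 -0.  ]
top3 wt 1.00 abs 2088 h 0.12 res [ 0. -0.]
side0 wt 1.00 abs 3588 h 0.05 res [-0.01 -0.  ]
side1 wt 1.01 abs 3949 h -0.03 res [ 0. -0.]
side2 wt 1.01 abs 3283 h -0.20 res [-0.13 -0.  ]
side3 wt 0.47 abs 1695 h 4.64 res [ 4.05 -0.13]
t12.4 tcp [567.8  97.8 119.2] yaw -36.7 F [10.9 -6.1  0.8] Tq [-0.96 -1.7   0.  ] g 0.218 j [-0.03  0.53  1.5  -0.    1.09  0.61]
r 43.6 th 2.656 C [606.32288545  77.43393018]
[-2.1, 2.0, 2.2, 0, -1], [-1.8, 3.7, 2.1, 0, -1], [-1.4, 5.3, 2.1, 0, -1], [-0.9, 6.9, 2.1, 0, -1], [-0.4, 8.5, 2.1, 0, -1], [0.2, 10.1, 2.1, 0, -1], [0.8, 11.6, 2.1, 0, -1], [1.5, 13.1, 2.1, 0, -1], [2.3, 14.6, 2.1, 0, -1], [3.1, 16.1, 2.1, 0, -1], [3.9, 17.5, 2.1, 0, -1], [3.9, 17.5, 2.1, 0, -1],
```

```bash
sed -i 's/117-s\["eef/119-s["eef/' circ.py; python3 circ.py 1.2 608.7 76.6
```

```text
t12.4 tcp [567.8  97.8 119.2] yaw -36.7 F [10.9 -6.1  0.8] Tq [-0.96 -1.7   0.  ] g 0.218 j [-0.03  0.53  1.5  -0.    1.09  0.61]
r 46.1 th 2.664 C [608.7  76.6]
[1.1, 4.9, 0.2, 0, -1], [2.8, 9.6, 0.2, 0, -1], [4.9, 14.2, 0.2, 0, -1], [7.5, 18.5, 0.2, 0, -1], [10.5, 22.5, 0.2, 0, -1], [14.0, 26.1, 0.2, 0, -1], [17.8, 29.3, 0.2, 0, -1], [22.0, 32.1, 0.3, 0, -1], [26.4, 34.4, 0.3, 0, -1], [31.1, 36.2, 0.4, 0, -1], [36.0, 37.5, 0.4, 0, -1], [36.0, 37.5, 0.4, 0, -1],
```

Emit:
move_arm --rows '[[[1,5,0,0,-1],[3,9.6,0,0,-1],[5,14.2,0,0,-1],[7.5,18.5,0,0,-1],[10.5,22.5,0,0,-1],[14,26,0,0,-1],[18,29.3,0,0,-1],[22,32,0,0,-1],[26.4,34.4,0,0,-1],[31,36.2,0,0,-1],[36,37.5,0,0,-1],[36,37.5,0,0,-1]]]'

```text
time_s: 13.95
eef_pos: [574.1, 46.7, 119.4]
ee_rot: [-0.001, 0.949, -0.315, 0.006]
force: [2.2, 5.1, 2.3]
grip_width: 0.226
```

```bash
python3 ht.py; python3 circ.py 1.2 608.7 76.6
```

```text
top0 wt 1.02 abs 2043 h 0.59 res [ 0.09 -0.01]
top1 wt 1.21 abs 2592 h 2.67 res [-0.55  0.1 ]
top2 wt 1.11 abs 2199 h 2.85 res [-0.42  0.02]
top3 wt 1.03 abs 2155 h 0.60 res [-0.02  0.  ]
side0 wt 1.04 abs 3739 h 0.22 res [-0.18 -0.01]
side1 wt 0.85 abs 3322 h 1.19 res [ 1.34 -0.01]
side2 wt 1.00 abs 3277 h 0.46 res [-0. -0.]
side3 wt 0.20 abs 708 h 7.02 res [ 6.37 -0.2 ]
t14.3 tcp [574.1  46.7 119.4] yaw -36.7 F [2.9 3.3 1.1] Tq [ 0.89 -0.37 -0.03] g 0.222 j [-0.12  0.53  1.5  -0.    1.09  0.52]
r 45.7 th -2.430 C [608.7  76.6]
[4.9, 1.1, 0.5, 0, -1], [9.9, 1.3, 0.5, 0, -1], [14.9, 1.1, 0.6, 0, -1], [19.9, 0.3, 0.6, 0, -1], [24.7, -1.1, 0.7, 0, -1], [29.3, -3.0, 0.7, 0, -1], [33.8, -5.3, 0.8, 0, -1], [37.9, -8.2, 0.9, 0, -1], [41.7, -11.4, 0.9, 0, -1], [45.1, -15.1, 1.0, 0, -1], [48.1, -19.1, 1.0, 0, -1], [48.1, -19.1, 1.0, 0, -1],
```

Emit:
move_arm --rows '[[[5,1,0.5,0,-1],[10,1.3,0.5,0,-1],[15,1,0.6,0,-1],[20,0.3,0.6,0,-1],[24.7,-1,0.7,0,-1],[29.3,-3,0.7,0,-1],[33.8,-5.3,0.8,0,-1],[38,-8.2,0.9,0,-1],[41.7,-11.4,0.9,0,-1],[45,-15,1,0,-1],[48,-19,1,0,-1],[48,-19,1,0,-1]]]'

```text
time_s: 15.85
eef_pos: [623.7, 32.8, 119.6]
ee_rot: [-0.0, 0.949, -0.315, 0.006]
force: [-0.6, -1.3, 6.7]
grip_width: 0.219
```

```bash
python3 ht.py; python3 circ.py 1.7 608.7 76.6
```

```text
top0 wt 1.02 abs 2051 h 0.64 res [ 0.24 -0.02]
top1 wt 1.21 abs 2593 h 4.06 res [-0.59  0.11]
top2 wt 1.08 abs 2134 h 1.77 res [ 0.01 -0.  ]
top3 wt 1.08 abs 2258 h 2.24 res [-0.2   0.03]
side0 wt 1.10 abs 3948 h 1.32 res [-0.32 -0.01]
side1 wt 1.00 abs 3932 h 1.90 res [ 0.32 -0.  ]
side2 wt 1.06 abs 3463 h 1.52 res [-0.16 -0.  ]
side3 wt 0.94 abs 3364 h 3.03 res [ 0.95 -0.03]
t16.2 tcp [623.7  32.7 119.6] yaw -36.7 F [-0.3 -0.7  6.3] Tq [ 0.05  0.29 -0.02] g 0.220 j [-0.13  0.63  1.34 -0.    1.16  0.51]
r 46.3 th -1.242 C [608.7  76.6]
[3.3, -6.3, 0.6, 0, -1], [5.8, -13.0, 0.7, 0, -1], [7.3, -19.9, 0.7, 0, -1], [7.8, -27.0, 0.8, 0, -1], [7.1, -34.1, 0.8, 0, -1], [5.3, -40.9, 0.8, 0, -1], [2.5, -47.5, 0.8, 0, -1], [-1.2, -53.5, 0.8, 0, -1], [-5.9, -58.9, 0.8, 0, -1], [-11.3, -63.5, 0.7, 0, -1], [-17.3, -67.2, 0.7, 0, -1], [-17.3, -67.2, 0.7, 0, -1],
```

```bash
cat > ht2.py <<'E'
from h import *
import sys
base={n:cv2.imread(f"pics/{n}0.png") for n in("top","side")}
def mark(c,im,l,h):
    for _ in range(4):   # dark specimen centroid, window follows
        u0,v0=c.px([[*w(l),69+h]])[0]; r=16; U,V=int(round(u0)),int(round(v0))
        big=cv2.resize(im[V-r:V+r,U-r:U+r],None,fx=4,fy=4,interpolation=2); g=cv2.cvtColor(big,cv2.COLOR_BGR2GRAY).astype(float)
        y,x=np.mgrid[0:8*r,0:8*r]; uv=np.stack([(x+.5)/4-.5+U-r,(y+.5)/4-.5+V-r],-1)
        L=((c.ray(uv.reshape(-1,2),69+h)-T0)@RS).reshape(8*r,8*r,2)-l
        ok=(abs(L[...,0])<12)&(abs(L[...,1])<24); ref=np.percentile(g[ok],85)
        W=np.clip(0.8*ref-g,0,None)*ok; p=(W[...,None]*uv).sum((0,1))/max(W.sum(),1)
        if not hasattr(c,"b"): c.b={}
        if im is not c.im: return p
        b=c.b[tuple(l)]; gr=(c.px([[*w(l),79]])-c.px([[*w(l),69]]))[0]/10
        d=p-b; hn=d@gr/(gr@gr); res=d-gr*hn
        if abs(hn-h)<.02: break
        h=float(np.clip(hn,-1,16))
    return hn,res,ref
for n in("top","side"):
    R_=[]
    for _ in range(3):
        c=Cam(n); c.b={}
        for l in CAV: c.b[tuple(l)]=mark(c,base[n],l,0)
        R_.append([np.r_[mark(c,c.im,l,float(sys.argv[1]))[0],mark(c,c.im,l,float(sys.argv[1]))[1],mark(c,c.im,l,float(sys.argv[1]))[2]] for l in CAV])
    for i,q in enumerate(np.mean(R_,0)): print(n,i,"h %.2f res %.2f %.2f ref %d"%tuple(q))
E
python3 ht2.py 1.5
```

```text
top 0 h 4.27 res -0.05 0.01 ref 212
top 1 h 24.55 res -2.58 0.48 ref 190
top 2 h 4.20 res -0.16 0.01 ref 211
top 3 h 3.86 res 0.09 -0.01 ref 207
side 0 h 3.78 res 0.07 0.00 ref 187
side 1 h -6.76 res -3.01 0.03 ref 154
side 2 h 3.82 res -0.08 -0.00 ref 186
side 3 h -4.64 res -4.27 0.14 ref 169
```

Emit:
move_arm --rows '[[[3.3,-6.3,0.6,0,-1],[5.8,-13,0.7,0,-1],[7.3,-20,0.7,0,-1],[7.8,-27,0.8,0,-1],[7,-34,0.8,0,-1],[5.3,-41,0.8,0,-1],[2.5,-47.5,0.8,0,-1],[-1.2,-53.5,0.8,0,-1],[-6,-59,0.8,0,-1],[-11.3,-63.5,0.7,0,-1],[-17.3,-67,0.7,0,-1],[-17.3,-67,0.7,0,-1]]]'

```text
time_s: 18.05
eef_pos: [650.6, 96.8, 119.9]
ee_rot: [-0.001, 0.949, -0.315, 0.008]
force: [4.6, 2.7, 5.4]
grip_width: 0.226
```

```bash
python3 ht2.py 5; python3 circ.py 1.5 608.7 76.6
```

```text
top 0 h 8.36 res -0.04 0.00 ref 212
top 1 h 8.07 res 0.02 -0.00 ref 211
top 2 h 7.79 res -0.06 0.00 ref 211
top 3 h 7.03 res 0.11 -0.01 ref 210
side 0 h -0.65 res 0.88 0.03 ref 165
side 1 h 7.68 res -0.02 0.00 ref 189
side 2 h 9.04 res 2.52 0.02 ref 187
side 3 h 7.72 res 0.05 -0.00 ref 189
t18.4 tcp [650.7  96.8 119.8] yaw -36.7 F [4.7 1.3 4.5] Tq [ 0.55 -0.64 -0.02] g 0.218 j [-0.03  0.7   1.21 -0.    1.21  0.61]
r 46.6 th 0.448 C [608.7  76.6]
[-6.0, -2.0, 0.8, 0, -1], [-12.0, -3.7, 0.7, 0, -1], [-18.2, -4.6, 0.6, 0, -1], [-24.5, -4.6, 0.5, 0, -1], [-30.7, -3.8, 0.4, 0, -1], [-36.8, -2.1, 0.3, 0, -1], [-42.5, 0.3, 0.2, 0, -1], [-47.9, 3.6, 0.2, 0, -1], [-52.8, 7.5, 0.1, 0, -1], [-57.1, 12.0, -0.0, 0, -1], [-60.7, 17.1, -0.1, 0, -1], [-60.7, 17.1, -0.1, 0, -1],
```

Emit:
move_arm --rows '[[[-6,-2,0.8,0,-1],[-12,-3.7,0.7,0,-1],[-18.2,-4.6,0.6,0,-1],[-24.5,-4.6,0.5,0,-1],[-30.7,-3.8,0.4,0,-1],[-36.8,-2,0.3,0,-1],[-42.5,0.3,0.2,0,-1],[-48,3.6,0.2,0,-1],[-52.8,7.5,0,0,-1],[-57,12,0,0,-1],[-60.7,17,0,0,-1],[-60.7,17,0,0,-1]]]'

```text
time_s: 19.85
eef_pos: [591.2, 119.1, 119.2]
ee_rot: [-0.001, 0.949, -0.315, 0.007]
force: [0.6, 1.3, 6.2]
grip_width: 0.224
```

```bash
python3 ht2.py 11; python3 circ.py 1.15 608.7 76.6
```

```text
top 0 h 11.39 res -0.02 0.00 ref 211
top 1 h 11.74 res -0.01 0.00 ref 209
top 2 h 11.96 res -0.02 0.00 ref 210
top 3 h 11.23 res 0.02 -0.00 ref 208
side 0 h 11.16 res 0.13 0.00 ref 192
side 1 h 11.03 res -0.10 0.00 ref 191
side 2 h 17.30 res 0.87 0.01 ref 189
side 3 h 11.18 res 0.10 -0.00 ref 191
t20.1 tcp [591.3 119.1 119.2] yaw -36.7 F [0.2 1.7 7.8] Tq [0.21 0.2  0.  ] g 0.222 j [ 0.01  0.59  1.41 -0.    1.13  0.65]
r 45.9 th 1.959 C [608.7  76.6]
[-2.3, 4.2, 0.1, 0, -1], [-4.1, 8.7, 0.1, 0, -1], [-5.4, 13.3, 0.0, 0, -1], [-6.3, 18.0, -0.0, 0, -1], [-6.6, 22.8, -0.0, 0, -1], [-6.5, 27.6, -0.1, 0, -1], [-5.8, 32.4, -0.1, 0, -1], [-4.6, 37.0, -0.1, 0, -1], [-3.0, 41.6, -0.1, 0, -1], [-0.9, 45.9, -0.1, 0, -1], [1.6, 50.0, -0.1, 0, -1], [1.6, 50.0, -0.1, 0, -1],
```

```bash
python3 circ.py 1.32 608.7 76.6
```

```text
t20.1 tcp [591.3 119.1 119.2] yaw -36.7 F [0.2 1.7 7.8] Tq [0.21 0.2  0.  ] g 0.222 j [ 0.01  0.59  1.41 -0.    1.13  0.65]
r 45.9 th 1.959 C [608.7  76.6]
[-2.6, 4.9, 0.1, 0, -1], [-4.6, 10.0, 0.1, 0, -1], [-5.9, 15.4, 0.0, 0, -1], [-6.5, 20.9, -0.0, 0, -1], [-6.6, 26.4, -0.1, 0, -1], [-5.9, 31.8, -0.1, 0, -1], [-4.6, 37.2, -0.1, 0, -1], [-2.7, 42.4, -0.1, 0, -1], [-0.1, 47.3, -0.1, 0, -1], [3.0, 51.8, -0.1, 0, -1], [6.6, 56.0, -0.0, 0, -1], [6.6, 56.0, -0.0, 0, -1],
```

Emit:
move_arm --rows '[[[-2.6,5,0,0,-1],[-4.6,10,0,0,-1],[-6,15.4,0,0,-1],[-6.5,21,0,0,-1],[-6.6,26.4,0,0,-1],[-6,31.8,0,0,-1],[-4.6,37.2,0,0,-1],[-2.7,42.4,0,0,-1],[0,47.3,0,0,-1],[3,51.8,0,0,-1],[6.6,56,0,0,-1],[6.6,56,0,0,-1]]]'

```text
time_s: 21.65
eef_pos: [563.4, 70.0, 119.1]
ee_rot: [-0.001, 0.949, -0.315, 0.008]
force: [5.1, 2.0, 4.2]
grip_width: 0.225
```

```bash
python3 ht2.py 14; python3 circ.py 0.1 608.7 76.6
```

```text
top 0 h 14.84 res -0.01 0.00 ref 210
top 1 h 14.68 res -0.01 0.00 ref 207
top 2 h 15.27 res -0.08 0.00 ref 209
top 3 h 13.64 res 0.05 -0.01 ref 208
side 0 h 13.89 res 0.19 0.01 ref 191
side 1 h 13.93 res -0.11 0.00 ref 189
side 2 h 13.94 res 0.02 0.00 ref 191
side 3 h 6.01 res -0.87 0.03 ref 31
t21.9 tcp [563.5  70.  119.1] yaw -36.7 F [5.4 0.8 4. ] Tq [ 0.23 -0.88  0.05] g 0.220 j [-0.08  0.52  1.53 -0.    1.08  0.56]
r 45.7 th -2.997 C [608.7  76.6]
[0.1, 0.5, 0.1, 0, -1], [0.4, 0.8, 0.1, 0, -1], [0.7, 1.1, 0.1, 0, -1], [1.0, 1.4, 0.1, 0, -1], [1.3, 1.6, 0.1, 0, -1], [1.6, 1.9, 0.1, 0, -1], [1.9, 2.2, 0.1, 0, -1], [2.2, 2.5, 0.1, 0, -1], [2.6, 2.8, 0.1, 0, -1], [2.9, 3.0, 0.1, 0, -1], [3.2, 3.3, 0.1, 0, -1], [3.2, 3.3, 0.1, 0, -1],
```

Marks have risen 13.9 mm in the side view and the wheel has turned about 6.2 rad past the lift-off point, so I stop here. I'll release and go to the first block.

Emit:
move_arm --rows '[[[0,0,0,0,-0.3],[0,0,0,0,0],[0,0,0,0,0],[0,0,-30,0,0],[0,0,-60,0,0.1],[0,0,-60,0,0.1],[0,0,-60,0,0.1]]]'

```text
time_s: 22.82
eef_pos: [562.0, 70.3, 178.2]
ee_rot: [-0.0, 0.949, -0.315, 0.007]
force: [0.4, 0.4, -0.4]
grip_width: 0.553
```

Run:
```python
from h import *
for l in CAV: print(l,w(l).round(1))
plan([*w(CAV[0]),150],-27.6)
```

```text
[   3. -102.] [542.  -99.9]
[  3. -26.] [577.1 -32.5]
[  73. -102.] [ 604.  -132.3]
[ 73. -26.] [639.2 -64.9]
t22.8 tcp [562.   70.3 178.2] yaw -36.7 F [ 0.4  0.4 -0.4] Tq [0.02 0.03 0.03] g 0.553 j [-0.08  0.45  1.47 -0.    1.21  0.56]
shift [ 85.3 148.5  28.5] roll -1.52 tilt [ 0.0136 -0.0037 -0.9999]
```

Emit:
move_arm --rows '[[[85,148.5,28,-1.5,0.15],[85,148.5,28,-1.5,0.15],[85,148.5,28,-1.5,0.15],[85,148.5,28,-1.5,0.15],[85,148.5,28,-1.5,0.15],[85,148.5,28,-1.5,0.15],[85,148.5,28,-1.5,0.15]]]'

```text
time_s: 23.7
eef_pos: [541.8, -98.8, 150.6]
ee_rot: [0.0, 0.971, -0.239, 0.007]
force: [0.3, 0.2, 0.2]
grip_width: 0.576
```

Run:
```python
from h import *
plan([*w(CAV[0]),81],-27.6)
s=Cam("side"); t=Cam("top")
out=[]
for c in(t,s):
    u,v=c.px([[*w(CAV[0]),83]])[0].round().astype(int)
    out.append(cv2.resize(c.im[v-40:v+40,u-40:u+40],(400,400),interpolation=2))
cv2.imwrite("pics/b1.png",np.hstack(out))
```

```text
t23.7 tcp [541.8 -98.8 150.6] yaw -27.7 F [0.3 0.2 0.2] Tq [-0.03  0.   -0.01] g 0.576 j [-0.39  0.44  1.55  0.    1.13  0.09]
shift [-0.3  1.2 69.6] roll -0.01 tilt [ 0.0137 -0.0036 -0.9999]
```

View pics/b1.png

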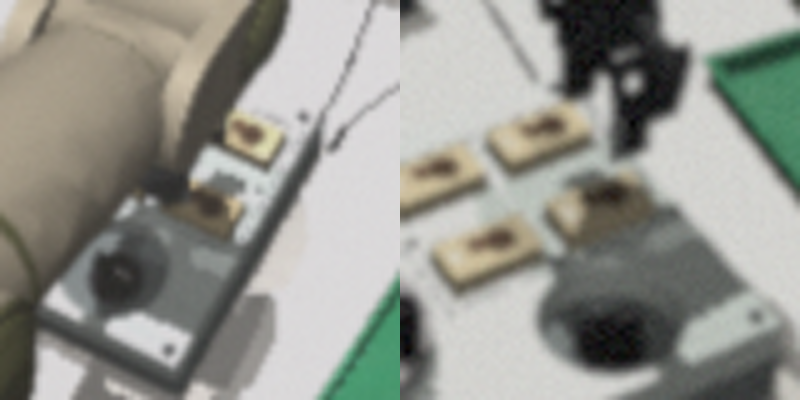

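The four blocks stand evenly proud and the jaws straddle block (3,-102). I'll descend and grip.

Emit:
move_arm --rows '[[[0,1,35,0,0.15],[0,1,55,0,0.15],[0,1,63,0,0.15],[0,1,69,0,0.15],[0,1,69,0,0.15],[0,1,69,0,0.15]]]'

```text
time_s: 24.55
eef_pos: [542.6, -100.3, 82.2]
ee_rot: [0.0, 0.971, -0.239, 0.008]
force: [0.3, 0.1, -0.2]
grip_width: 0.576
```

Emit:
move_arm --rows '[[[0,0,0,0,-0.2],[0,0,0,0,-1],[0,0,0,0,-1],[0,0,0,0,-1],[0,0,0,0,-1],[0,0,0,0,-1]]]' --squeeze 50

```text
time_s: 25.3
eef_pos: [542.9, -100.5, 83.0]
ee_rot: [0.0, 0.971, -0.239, 0.008]
force: [-0.9, 1.0, 6.3]
grip_width: 0.359
```

Run:
```python
from h import *
state()
```

```text
t25.3 tcp [ 542.9 -100.5   83. ] yaw -27.7 F [-0.9  1.   6.3] Tq [0.09 0.19 0.03] g 0.359 j [-0.4   0.53  1.61  0.    0.98  0.09]
```

Emit:
move_arm --rows '[[[0,0,-8,0,-1],[0,0,-16,0,-1],[0,0,-28,0,-1],[0,0,-45,0,-1],[0,0,-60,0,-1],[0,0,-60,0,-1]]]'

```text
time_s: 26.05
eef_pos: [542.5, -100.4, 144.3]
ee_rot: [0.001, 0.971, -0.239, 0.009]
force: [0.3, -0.4, -1.6]
grip_width: 0.36
```

```bash
cat > tray.py <<'E'
from h import *
def tray(show=True):
    for n in("side","top"):
        c=Cam(n); h=cv2.cvtColor(c.im,cv2.COLOR_BGR2HSV); m=cv2.inRange(h,(50,100,40),(85,255,255))
        k=max(cv2.findContours(m,0,2)[0],key=cv2.contourArea); r=cv2.minAreaRect(c.ray(k[:,0],22).astype(np.float32)); print(n,np.round(r[0],1),np.round(r[1],1),round(r[2],1))
tray()
E
python3 tray.py
python3 - <<'E'
from h import *
T=np.array([418,-314.5]); a=np.radians(57.3); ex=np.array([np.cos(a),np.sin(a)]); ey=np.array([-ex[1],ex[0]])
for sx in(-44,44):
  for sy in(-60,60): print(sx,sy,(T+sx*ex+sy*ey).round(1))
p=T+44*ex+60*ey
plan([*p,110],-32.7)
E
```

```text
side [ 447.3 -267.2] [ 89.8 261.9] 56.2
top [ 417.6 -318. ] [191.8 262.8] 57.5
-44 -60 [ 444.7 -383.9]
-44 60 [ 343.7 -319.1]
44 -60 [ 492.3 -309.9]
44 60 [ 391.3 -245.1]
t26.1 tcp [ 541.8 -100.1  142.7] yaw -27.7 F [ 0.5  0.2 -0.6] Tq [-0.02 -0.02 -0.01] g 0.357 j [-0.4   0.45  1.56  0.    1.11  0.09]
shift [-66.5 198.4  31. ] roll 0.84 tilt [ 0.0155 -0.0044 -0.9999]
```

Emit:
move_arm --rows '[[[-20,60,0,0.8,-1],[-40,120,10,0.8,-1],[-60,175,25,0.8,-1],[-66,198,31,0.8,-1],[-66,198,31,0.8,-1],[-66,198,31,0.8,-1],[-66,198,31,0.8,-1]]]'

```text
time_s: 27.02
eef_pos: [392.5, -244.3, 110.1]
ee_rot: [-0.0, 0.96, -0.279, 0.008]
force: [0.3, -0.1, -1.0]
grip_width: 0.354
```

```bash
python3 tray.py
python3 - <<'E'
from h import *
plan([391.3,-245.1,24],-32.7)
E
```

```text
side [ 433.4 -288.3] [140.8 261.6] 56.5
top [ 402.1 -342.3] [134.2 262.8] 57.5
t27.1 tcp [ 392.4 -244.4  110.1] yaw -32.4 F [ 0.1  0.4 -0.1] Tq [-0.    0.   -0.03] g 0.349 j [-0.82  0.32  1.86  0.01  0.95 -0.26]
shift [-1.9  1.5 86.1] roll 0.05 tilt [ 0.0157 -0.0046 -0.9999]
```

Emit:
move_arm --rows '[[[-2,1.5,40,0,-1],[-2,1.5,65,0,-1],[-2,1.5,78,0,-1],[-2,1.5,84,0,-1],[-2,1.5,86.5,0,-1],[-2,1.5,86.5,0,-1]]]'

```text
time_s: 27.88
eef_pos: [391.5, -245.2, 24.1]
ee_rot: [0.0, 0.96, -0.279, 0.009]
force: [0.2, 0.4, -1.2]
grip_width: 0.354
```

Run:
```python
from h import *
plan([391.3,-245.1,24],-32.7)
s=Cam("side"); t=Cam("top")
out=[]
for c in(t,s):
    u,v=c.px([[391,-245,30]])[0].round().astype(int)
    out.append(cv2.resize(c.im[v-40:v+40,u-40:u+40],(400,400),interpolation=2))
cv2.imwrite("pics/p1.png",np.hstack(out))
```

```text
t27.9 tcp [ 391.5 -245.2   24.1] yaw -32.4 F [ 0.2  0.4 -1.2] Tq [-0.02  0.    0.04] g 0.354 j [-0.82  0.48  1.92  0.01  0.73 -0.26]
shift [-0.2  0.   0.1] roll 0.05 tilt [ 0.0163 -0.0052 -0.9999]
```

View pics/p1.png

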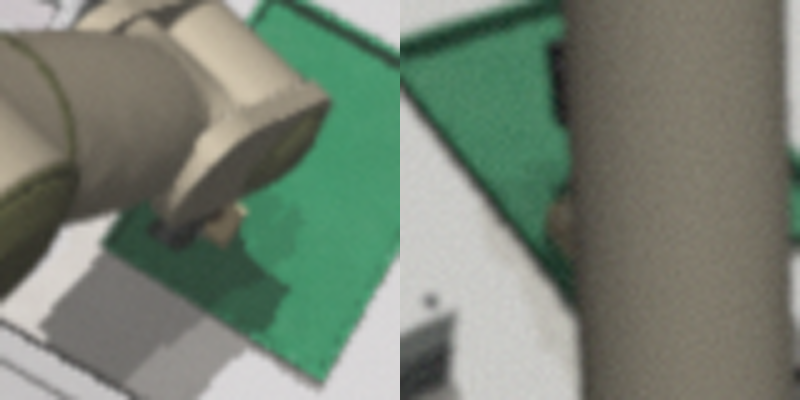

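The block sits within the tray outline, about 1 mm above the floor. I'll lower a touch, release and lift.

Emit:
move_arm --rows '[[[0,0,1.5,0,-1],[0,0,1.5,0,-1],[0,0,1.5,0,-0.3],[0,0,1.5,0,0],[0,0,1.5,0,0.05],[0,0,1.5,0,0.05],[0,0,-25,0,0.05],[0,0,-80,0,0.1],[0,0,-126,0,0.15],[0,0,-126,0,0.15],[0,0,-126,0,0.15]]]'

```text
time_s: 29.35
eef_pos: [389.1, -244.2, 149.3]
ee_rot: [-0.0, 0.96, -0.279, 0.008]
force: [0.7, 1.0, -0.5]
grip_width: 0.572
```

Run:
```python
from h import *
plan([*w(CAV[1]),150],-27.6)
```

```text
t29.4 tcp [ 389.1 -244.2  149.3] yaw -32.4 F [ 0.7  1.  -0.5] Tq [-0.01  0.07 -0.01] g 0.572 j [-0.82  0.26  1.82  0.01  1.04 -0.26]
shift [  45.3 -279.5    1.3] roll -0.80 tilt [ 0.0155 -0.0044 -0.9999]
```

Emit:
move_arm --rows '[[[45,-280,1,-0.8,0.15],[45,-280,1,-0.8,0.15],[45,-280,1,-0.8,0.15],[45,-280,1,-0.8,0.15],[45,-280,1,-0.8,0.15],[45,-280,1,-0.8,0.15],[45,-280,1,-0.8,0.15],[45,-280,1,-0.8,0.15]]]'

```text
time_s: 30.35
eef_pos: [576.5, -32.8, 150.0]
ee_rot: [0.0, 0.971, -0.239, 0.008]
force: [1.0, 0.1, 0.1]
grip_width: 0.574
```

Run:
```python
from h import *
plan([*w(CAV[1]),80.5],-27.6)
t=Cam("top"); s=Cam("side")
a=cv2.resize(t.im[165:325,225:410],None,fx=2.6,fy=2.6,interpolation=2)
cv2.imwrite("pics/p2.png",a)
```

```text
t30.4 tcp [576.5 -32.8 150. ] yaw -27.7 F [1.  0.1 0.1] Tq [-0.03  0.04 -0.02] g 0.574 j [-0.26  0.5   1.47 -0.    1.16  0.22]
shift [-0.6 -0.3 69.5] roll -0.01 tilt [ 0.0146 -0.0043 -0.9999]
```

View pics/p2.png

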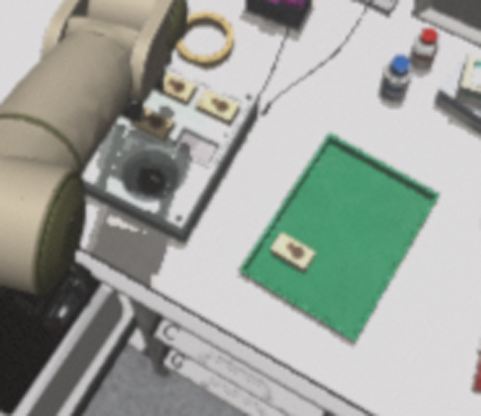

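The first block lies flat in the tray at (293,250) in the crop, and cavity (3,-102) is empty. Next I'll grip the second block.

Emit:
move_arm --rows '[[[-0.5,0,35,0,0.15],[-0.5,0,55,0,0.15],[-0.5,0,63,0,0.15],[-0.5,0,70,0,0.15],[-0.5,0,70,0,0.15],[-0.5,0,70,0,-0.2],[-0.5,0,70,0,-1],[-0.5,0,70,0,-1],[-0.5,0,70,0,-1],[-0.5,0,70,0,-1],[-0.5,0,70,0,-1]]]'

```text
time_s: 31.82
eef_pos: [577.9, -32.9, 81.2]
ee_rot: [0.0, 0.971, -0.239, 0.009]
force: [-1.4, -0.7, 6.3]
grip_width: 0.359
```

Emit:
move_arm --rows '[[[0,0,-8,0,-1],[0,0,-16,0,-1],[0,0,-28,0,-1],[0,0,-45,0,-1],[0,0,-60,0,-1],[0,0,-60,0,-1]]]'

```text
time_s: 32.58
eef_pos: [577.4, -32.8, 142.8]
ee_rot: [0.0, 0.971, -0.239, 0.01]
force: [-0.6, -0.7, -0.9]
grip_width: 0.357
```

```bash
python3 tray.py
python3 - <<'E'
from h import *
plan([343.7,-319.1,110],-32.7)
E
```

```text
side [ 471.9 -263.8] [ 23. 128.] 55.7
top [ 418.7 -338.4] [191.3 262.1] 57.2
t32.7 tcp [576.7 -32.6 141. ] yaw -27.7 F [-0.5  0.3 -0.2] Tq [ 0.02  0.03 -0.05] g 0.356 j [-0.26  0.51  1.48 -0.    1.14  0.22]
shift [-73.8 362.   28.5] roll 0.84 tilt [ 0.0166 -0.0048 -0.9999]
```

The tray has been knocked about 20 mm in -y. I'll re-measure it and the block in it before placing.

```bash
cat > tray.py <<'E'
from h import *
def tray():
    for n in("top","side"):
        c=Cam(n); h=cv2.cvtColor(c.im,cv2.COLOR_BGR2HSV); m=cv2.inRange(h,(50,100,40),(85,255,255))
        k=max(cv2.findContours(m,0,2)[0],key=cv2.contourArea); r=cv2.minAreaRect(c.ray(k[:,0],22).astype(np.float32)); print(n,np.round(r[0],1),np.round(r[1],1),round(r[2],1))
        hull=np.zeros(m.shape,np.uint8); cv2.fillConvexPoly(hull,cv2.convexHull(k),255)
        b=cv2.inRange(h,(8,28,90),(38,180,255))&hull; b=cv2.morphologyEx(b,cv2.MORPH_CLOSE,np.ones((3,3)))
        for q in cv2.findContours(b,0,2)[0]:
            if cv2.contourArea(q)>30:
                z=cv2.minAreaRect(c.ray(q[:,0],20).astype(np.float32)); print("  blk",np.round(z[0],1),np.round(z[1],1),round(z[2],1))
tray()
E
python3 tray.py
python3 - <<'E'
from h import *
T=np.array([418.6,-335]); a=np.radians(57.3); ex=np.array([np.cos(a),np.sin(a)]); ey=np.array([-ex[1],ex[0]])
for sx in(-44,44):
  for sy in(-60,60): print(sx,sy,(T+sx*ex+sy*ey).round(1))
plan([*(T-44*ex+60*ey),110],-32.7)
E
```

```text
top [ 418.7 -338.2] [191.6 262.2] 57.2
  blk [ 389.4 -264.1] [57.9 32.8] 57.3
side [ 468.2 -260.3] [ 19.8 107.3] 57.4
-44 -60 [ 445.3 -404.4]
-44 60 [ 344.3 -339.6]
44 -60 [ 492.9 -330.4]
44 60 [ 391.9 -265.6]
t32.8 tcp [576.5 -32.5 140.6] yaw -27.7 F [ 0.   0.3 -0.2] Tq [ 0.03 -0.01 -0.  ] g 0.361 j [-0.26  0.51  1.48 -0.    1.14  0.22]
shift [-63.5 379.9  28.3] roll 0.84 tilt [ 0.0158 -0.0046 -0.9999]
```

Emit:
move_arm --rows '[[[-10,60,-4,0.8,-1],[-20,120,-4,0.8,-1],[-31,180,0,0.8,-1],[-41,240,10,0.8,-1],[-52,300,20,0.8,-1],[-62,360,28,0.8,-1],[-63.5,380,28,0.8,-1],[-63.5,380,28,0.8,-1],[-63.5,380,28,0.8,-1],[-63.5,380,28,0.8,-1],[-63.5,380,28,0.8,-1]]]'

```text
time_s: 34.15
eef_pos: [344.8, -339.2, 110.4]
ee_rot: [0.0, 0.96, -0.279, 0.008]
force: [-0.8, 0.2, -1.2]
grip_width: 0.358
```

```bash
python3 tray.py
python3 - <<'E'
from h import *
plan([344.3,-339.6,22],-32.7)
E
```

```text
top [ 343.2 -385.2] [ 30.8 104.7] 57.2
side [ 490.7 -300.1] [132.7 291.4] 22.8
  blk [ 408.1 -248.6] [20.8 42.2] 20.5
t34.2 tcp [ 344.6 -339.4  110.4] yaw -32.4 F [-0.6  0.4  0.1] Tq [0.06 0.03 0.03] g 0.358 j [-1.03  0.37  1.79  0.01  0.97 -0.47]
shift [-1.5  0.7 88.4] roll 0.05 tilt [ 0.0159 -0.0046 -0.9999]
```

Emit:
move_arm --rows '[[[-1.5,0.7,40,0,-1],[-1.5,0.7,65,0,-1],[-1.5,0.7,78,0,-1],[-1.5,0.7,86,0,-1],[-1.5,0.7,88.5,0,-1],[-1.5,0.7,88.5,0,-1],[-1.5,0.7,88.5,0,-1]]]'

```text
time_s: 35.12
eef_pos: [344.5, -339.9, 22.4]
ee_rot: [0.0, 0.96, -0.279, 0.009]
force: [-0.3, -0.6, -1.0]
grip_width: 0.357
```

Emit:
move_arm --rows '[[[0,0,0.5,0,-1],[0,0,1,0,-0.3],[0,0,1,0,0],[0,0,1,0,0.05],[0,0,1,0,0.05],[0,0,-25,0,0.05],[0,0,-80,0,0.1],[0,0,-126,0,0.15],[0,0,-126,0,0.15],[0,0,-126,0,0.15]]]'

```text
time_s: 36.38
eef_pos: [342.2, -338.8, 147.6]
ee_rot: [-0.0, 0.96, -0.279, 0.008]
force: [0.0, 0.0, 0.1]
grip_width: 0.576
```

Run:
```python
from h import *
plan([*w(CAV[2]),150],-27.6)
```

```text
t36.4 tcp [ 342.2 -338.8  147.6] yaw -32.4 F [0.  0.  0.1] Tq [-0.    0.02  0.03] g 0.576 j [-1.03  0.31  1.76  0.01  1.06 -0.47]
shift [ 110.3 -314.7    0.8] roll -0.80 tilt [ 0.0157 -0.0046 -0.9999]
```

Emit:
move_arm --rows '[[[110,-315,1,-0.8,0.15],[110,-315,1,-0.8,0.15],[110,-315,1,-0.8,0.15],[110,-315,1,-0.8,0.15],[110,-315,1,-0.8,0.15],[110,-315,1,-0.8,0.15],[110,-315,1,-0.8,0.15],[110,-315,1,-0.8,0.15],[110,-315,1,-0.8,0.15]]]'

```text
time_s: 37.5
eef_pos: [603.3, -132.8, 149.6]
ee_rot: [0.0, 0.971, -0.239, 0.008]
force: [1.1, -0.3, -1.6]
grip_width: 0.575
```

```bash
python3 tray.py
python3 - <<'E'
from h import *
plan([*w(CAV[2]),80],-27.6)
E
```

```text
top [ 418.7 -338.2] [191.6 262.2] 57.2
  blk [ 341.1 -338. ] [57.2 32.9] 57.3
  blk [ 389.4 -264.1] [57.9 32.8] 57.3
side [ 308.6 -336.1] [64.7 79.7] 55.8
t37.6 tcp [ 603.5 -132.6  149.9] yaw -27.7 F [-0.8  0.   0.5] Tq [-0.04 -0.04 -0.  ] g 0.572 j [-0.41  0.58  1.33  0.    1.21  0.08]
shift [-0.8 -0.3 69.9] roll -0.02 tilt [ 0.0156 -0.0046 -0.9999]
```

Two blocks lie flat in the tray. Now the third.

Emit:
move_arm --rows '[[[-0.5,0,35,0,0.15],[-0.5,0,55,0,0.15],[-0.5,0,63,0,0.15],[-0.5,0,70,0,0.15],[-0.5,0,70.5,0,0.15],[-0.5,0,70.5,0,-0.2],[-0.5,0,70.5,0,-1],[-0.5,0,70.5,0,-1],[-0.5,0,70.5,0,-1],[-0.5,0,70.5,0,-1],[-0.5,0,70.5,0,-1]]]'

```text
time_s: 38.98
eef_pos: [604.6, -132.9, 80.3]
ee_rot: [0.0, 0.971, -0.239, 0.009]
force: [-0.8, -0.3, 5.9]
grip_width: 0.356
```

Emit:
move_arm --rows '[[[0,0,-8,0,-1],[0,0,-16,0,-1],[0,0,-28,0,-1],[0,0,-45,0,-1],[0,0,-60,0,-1],[0,0,-60,0,-1]]]'

```text
time_s: 39.72
eef_pos: [604.1, -132.8, 142.0]
ee_rot: [0.001, 0.971, -0.239, 0.01]
force: [-0.9, -0.3, -0.5]
grip_width: 0.356
```

```bash
python3 tray.py
python3 - <<'E'
from h import *
plan([492.9,-330.4,110],-32.7)
E
```

```text
top [ 418.7 -338.2] [191.6 262.2] 57.2
  blk [ 341.1 -338. ] [57.2 32.9] 57.3
  blk [ 389.4 -264.1] [57.9 32.7] 57.3
side [ 323.  -371.2] [ 58.8 169.9] 34.1
  blk [ 334.9 -350.7] [30.8 38. ] 56.8
t39.8 tcp [ 603.4 -132.5  140.1] yaw -27.7 F [-0.6 -0.3 -0.7] Tq [-0.01  0.04  0.01] g 0.358 j [-0.41  0.59  1.34  0.    1.19  0.08]
shift [ -6.4 226.7  29.2] roll 0.83 tilt [ 0.0169 -0.0051 -0.9998]
```

Emit:
move_arm --rows '[[[-2,60,-4,0.8,-1],[-4,120,0,0.8,-1],[-5,180,15,0.8,-1],[-6.4,227,29,0.8,-1],[-6.4,227,29,0.8,-1],[-6.4,227,29,0.8,-1],[-6.4,227,29,0.8,-1],[-6.4,227,29,0.8,-1]]]'

```text
time_s: 40.83
eef_pos: [493.4, -329.9, 110.5]
ee_rot: [0.0, 0.96, -0.279, 0.009]
force: [0.0, -0.4, -0.9]
grip_width: 0.363
```

Run:
```python
from h import *
plan([492.9,-330.4,21.5],-32.7)
```

```text
t40.8 tcp [ 493.4 -329.9  110.5] yaw -32.4 F [ 0.  -0.4 -0.9] Tq [ 0.05 -0.03 -0.  ] g 0.363 j [-0.79  0.58  1.46  0.01  1.09 -0.23]
shift [-1.6  1.1 89. ] roll 0.05 tilt [ 0.0172 -0.0053 -0.9998]
```

Emit:
move_arm --rows '[[[-1.5,1,40,0,-1],[-1.5,1,65,0,-1],[-1.5,1,78,0,-1],[-1.5,1,86,0,-1],[-1.5,1,89,0,-1],[-1.5,1,89,0,-1],[-1.5,1,89,0,-1]]]'

```text
time_s: 41.7
eef_pos: [493.3, -330.6, 22.1]
ee_rot: [0.0, 0.96, -0.279, 0.009]
force: [0.2, -0.5, 0.1]
grip_width: 0.355
```

Emit:
move_arm --rows '[[[0,0,0.7,0,-1],[0,0,1,0,-0.3],[0,0,1,0,0],[0,0,1,0,0.05],[0,0,1,0,0.05],[0,0,-25,0,0.05],[0,0,-80,0,0.1],[0,0,-126,0,0.15],[0,0,-126,0,0.15],[0,0,-126,0,0.15]]]'

```text
time_s: 42.95
eef_pos: [490.7, -329.5, 147.2]
ee_rot: [0.0, 0.96, -0.279, 0.009]
force: [0.1, -1.2, -0.1]
grip_width: 0.573
```

Run:
```python
from h import *
plan([*w(CAV[3]),150],-27.6)
```

```text
t43.0 tcp [ 490.7 -329.5  147.2] yaw -32.4 F [ 0.1 -1.2 -0.1] Tq [-0.02  0.03 -0.04] g 0.573 j [-0.79  0.53  1.43  0.01  1.17 -0.23]
shift [ -16.4 -303.    -1.7] roll -0.80 tilt [ 0.0169 -0.005  -0.9998]
```

Emit:
move_arm --rows '[[[-16.4,-303,-2,-0.8,0.15],[-16.4,-303,-2,-0.8,0.15],[-16.4,-303,-2,-0.8,0.15],[-16.4,-303,-2,-0.8,0.15],[-16.4,-303,-2,-0.8,0.15],[-16.4,-303,-2,-0.8,0.15],[-16.4,-303,-2,-0.8,0.15],[-16.4,-303,-2,-0.8,0.15],[-16.4,-303,-2,-0.8,0.15]]]'

```text
time_s: 44.08
eef_pos: [638.9, -65.9, 150.2]
ee_rot: [0.0, 0.971, -0.239, 0.009]
force: [0.0, 0.3, 1.0]
grip_width: 0.58
```

```bash
python3 tray.py
python3 - <<'E'
from h import *
plan([*w(CAV[3]),80],-27.6)
E
```

```text
top [ 418.8 -338.2] [191.6 262.1] 57.2
  blk [ 341.1 -338. ] [57.2 32.9] 57.3
  blk [ 389.1 -263.9] [57.8 33.2] 58.5
  blk [ 489.4 -328.2] [58.1 34. ] 57.4
side [ 348.1 -384.6] [ 76.6 231.6] 38.9
  blk [ 340.3 -341.8] [50.9 39.8] 59.5
t44.2 tcp [639.  -65.6 150.4] yaw -27.7 F [1.  0.2 0.5] Tq [ 0.03  0.03 -0.03] g 0.577 j [-0.28  0.63  1.24 -0.    1.25  0.2 ]
shift [-1.4 -0.4 70.4] roll -0.01 tilt [ 0.0168 -0.005  -0.9998]
```

Emit:
move_arm --rows '[[[-1.2,-0.3,35,0,0.15],[-1.2,-0.3,55,0,0.15],[-1.2,-0.3,63,0,0.15],[-1.2,-0.3,70,0,0.15],[-1.2,-0.3,71,0,0.15],[-1.2,-0.3,71,0,-0.2],[-1.2,-0.3,71,0,-1],[-1.2,-0.3,71,0,-1],[-1.2,-0.3,71,0,-1],[-1.2,-0.3,71,0,-1],[-1.2,-0.3,71,0,-1]]]'

```text
time_s: 45.55
eef_pos: [639.8, -65.2, 80.3]
ee_rot: [0.0, 0.971, -0.239, 0.01]
force: [-0.3, 0.5, 5.3]
grip_width: 0.358
```

Emit:
move_arm --rows '[[[0,0,-8,0,-1],[0,0,-16,0,-1],[0,0,-28,0,-1],[0,0,-45,0,-1],[0,0,-60,0,-1],[0,0,-60,0,-1]]]'

```text
time_s: 46.3
eef_pos: [639.2, -65.0, 142.0]
ee_rot: [0.001, 0.971, -0.239, 0.011]
force: [-0.5, 0.2, -0.4]
grip_width: 0.357
```

```bash
python3 tray.py
python3 - <<'E'
from h import *
plan([445.3,-404.4,110],-32.7)
E
```

```text
top [ 418.8 -338.2] [191.6 262.1] 57.2
  blk [ 341.1 -338. ] [57.2 32.9] 57.3
  blk [ 389.4 -264.1] [57.9 32.8] 57.3
  blk [ 489.1 -328.5] [58.9 34. ] 57.4
side [ 350.7 -383.6] [ 76.9 232. ] 39.4
  blk [ 339.7 -341.4] [51.  41.2] 59.5
t46.4 tcp [638.5 -64.8 140.1] yaw -27.7 F [-0.7  0.3 -0.4] Tq [-0.    0.04  0.01] g 0.359 j [-0.28  0.64  1.26 -0.    1.22  0.2 ]
shift [-14.  390.5  28.4] roll 0.84 tilt [ 0.018  -0.0054 -0.9998]
```

Emit:
move_arm --rows '[[[-2,60,-4,0.8,-1],[-4,120,-4,0.8,-1],[-6,180,0,0.8,-1],[-8,240,5,0.8,-1],[-10,300,10,0.8,-1],[-12,350,15,0.8,-1],[-14,390,28,0.8,-1],[-14,390,28,0.8,-1],[-14,390,28,0.8,-1],[-14,390,28,0.8,-1],[-14,390,28,0.8,-1]]]'

```text
time_s: 47.78
eef_pos: [446.1, -403.2, 110.7]
ee_rot: [0.0, 0.96, -0.279, 0.01]
force: [-0.1, 0.4, -0.2]
grip_width: 0.361
```

Run:
```python
from h import *
plan([445.3,-404.4,21.5],-32.7)
```

```text
t47.8 tcp [ 446.1 -403.2  110.7] yaw -32.4 F [-0.1  0.4 -0.2] Tq [ 0.01  0.02 -0.  ] g 0.361 j [-0.93  0.59  1.43  0.01  1.11 -0.37]
shift [-1.7  1.9 89.1] roll 0.05 tilt [ 0.0183 -0.0056 -0.9998]
```

Emit:
move_arm --rows '[[[-1.7,1.8,40,0,-1],[-1.7,1.8,65,0,-1],[-1.7,1.8,78,0,-1],[-1.7,1.8,86,0,-1],[-1.7,1.8,89.3,0,-1],[-1.7,1.8,89.3,0,-1],[-1.7,1.8,89.3,0,-1]]]'

```text
time_s: 48.65
eef_pos: [445.5, -404.6, 21.9]
ee_rot: [0.0, 0.96, -0.279, 0.01]
force: [0.4, 0.3, 0.5]
grip_width: 0.356
```

Emit:
move_arm --rows '[[[0,0,0.7,0,-1],[0,0,1,0,-0.3],[0,0,1,0,0],[0,0,1,0,0.05],[0,0,1,0,0.05],[0,0,-25,0,0.05],[0,0,-80,0,0.1],[0,0,-140,0,0.1],[0,0,-170,0,0],[0,0,-170,0,0]]]'

```text
time_s: 49.9
eef_pos: [442.8, -404.2, 194.3]
ee_rot: [0.002, 0.96, -0.279, 0.012]
force: [-0.7, -0.1, -0.8]
grip_width: 0.502
```

Run:
```python
from h import *
plan([563.5,70,190],-36.7)
```

```text
t49.9 tcp [ 442.8 -404.2  194.3] yaw -32.4 F [-0.7 -0.1 -0.8] Tq [-0.01  0.01  0.01] g 0.502 j [-0.94  0.5   1.35  0.01  1.28 -0.38]
shift [-152.2 -465.     2.1] roll 0.72 tilt [ 0.0217 -0.0103 -0.9997]
```

Emit:
move_arm --rows '[[[-152,-465,2,0.7,0],[-152,-465,2,0.7,0],[-152,-465,2,0.7,0],[-152,-465,2,0.7,0],[-152,-465,2,0.7,0],[-152,-465,2,0.7,0],[-152,-465,2,0.7,0],[-152,-465,2,0.7,0],[-152,-465,2,0.7,0],[-152,-465,2,0.7,0],[-152,-465,2,0.7,0],[-152,-465,2,0.7,0]]]'

```text
time_s: 51.4
eef_pos: [563.6, 68.9, 190.0]
ee_rot: [0.002, 0.949, -0.315, 0.012]
force: [-0.1, -0.0, -0.8]
grip_width: 0.5
```

```bash
python3 tray.py
python3 - <<'E'
from h import *
plan([563.5,70,118],-36.7)
t=Cam("top"); s=Cam("side")
a=cv2.resize(t.im[165:325,225:410],(460,400),interpolation=2)
u,v=s.px([[563.5,70,110]])[0].round().astype(int)
b=cv2.resize(s.im[v-33:v+33,u-28:u+28],(340,400),interpolation=2)
cv2.imwrite("pics/p3.png",np.hstack([a,b]))
E
```

```text
top [ 418.8 -338.2] [191.6 262.1] 57.2
  blk [ 340.9 -337.9] [57.2 33.5] 56.9
  blk [ 389.4 -264.1] [57.9 32.7] 57.3
  blk [ 441.1 -401.9] [57.3 34.4] 60.6
  blk [ 489.4 -328.2] [58.1 34. ] 57.4
side [ 522.3 -290.8] [ 39.4 148.4] 39.0
t51.5 tcp [563.6  69.2 190.1] yaw -36.6 F [ 0.3  0.2 -0.3] Tq [ 0.03  0.04 -0.03] g 0.503 j [-0.08  0.44  1.45 -0.01  1.23  0.56]
shift [-2.2 -0.2 72.1] roll 0.01 tilt [ 0.0217 -0.0104 -0.9997]
```

View pics/p3.png

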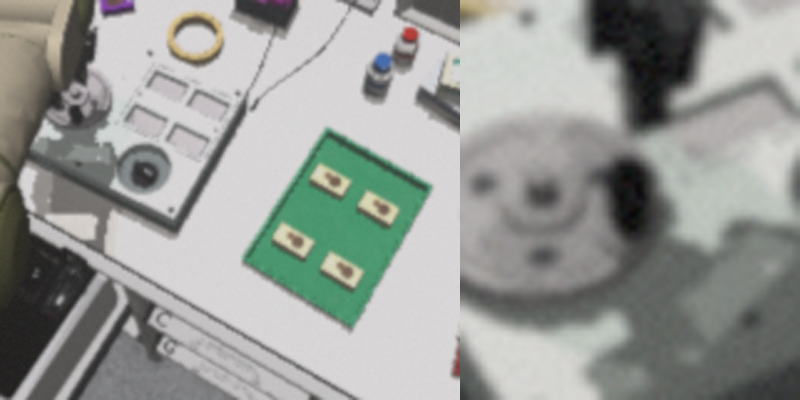

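All four blocks lie flat and separate in the tray, the cavities are empty and the stem stands proud. I'll grip the spinner to wind down.

Emit:
move_arm --rows '[[[-2,0,30,0,0],[-2,0,55,0,0],[-2,0,72,0,0],[-2,0,72,0,0],[-2,0,72,0,0],[-2,0,72,0,-0.5],[-2,0,72,0,-1],[-2,0,72,0,-1],[-2,0,72,0,-1],[-2,0,72,0,-1],[-2,0,72,0,-1]]]' --squeeze 30

```text
time_s: 52.98
eef_pos: [563.7, 69.9, 118.8]
ee_rot: [0.001, 0.949, -0.314, 0.012]
force: [-2.6, -0.6, 5.0]
grip_width: 0.22
```

```bash
python3 circ.py -2.1 608.7 76.6
```

```text
t53.0 tcp [563.7  69.9 118.8] yaw -36.6 F [-2.6 -0.6  5. ] Tq [ 0.02  0.53 -0.02] g 0.220 j [-0.08  0.51  1.54 -0.01  1.07  0.56]
r 45.5 th -2.995 C [608.7  76.6]
[-5.9, -6.4, -0.4, 0, -1], [-10.1, -14.1, -0.4, 0, -1], [-12.8, -22.5, -0.4, 0, -1], [-13.8, -31.2, -0.4, 0, -1], [-13.2, -39.9, -0.4, 0, -1], [-10.9, -48.4, -0.3, 0, -1], [-7.0, -56.3, -0.1, 0, -1], [-1.8, -63.3, 0.0, 0, -1], [4.7, -69.1, 0.2, 0, -1], [12.2, -73.7, 0.4, 0, -1], [20.5, -76.7, 0.6, 0, -1], [20.5, -76.7, 0.6, 0, -1],
```

Emit:
move_arm --rows '[[[-6,-6.4,0,0,-1],[-10,-14,0,0,-1],[-12.8,-22.5,0,0,-1],[-13.8,-31,0,0,-1],[-13,-40,0,0,-1],[-11,-48.4,0,0,-1],[-7,-56.3,0,0,-1],[-2,-63,0,0,-1],[4.7,-69,0,0,-1],[12,-73.7,0.2,0,-1],[20.5,-76.7,0.4,0,-1],[20.5,-76.7,0.4,0,-1]]]'

```text
time_s: 54.48
eef_pos: [626.1, 119.1, 118.9]
ee_rot: [0.002, 0.949, -0.314, 0.012]
force: [-1.1, -2.9, 1.1]
grip_width: 0.223
```

```bash
python3 circ.py -2.1 608.7 76.6
```

```text
t54.5 tcp [626.1 119.1 118.9] yaw -36.6 F [-1.1 -2.9  1.1] Tq [-0.53  0.21 -0.01] g 0.223 j [ 0.01  0.65  1.3  -0.01  1.17  0.65]
r 45.9 th 1.181 C [608.7  76.6]
[8.7, -1.4, 0.1, 0, -1], [17.4, -1.1, 0.3, 0, -1], [26.0, 0.9, 0.5, 0, -1], [34.0, 4.5, 0.7, 0, -1], [41.2, 9.5, 0.8, 0, -1], [47.3, 15.8, 0.9, 0, -1], [52.1, 23.1, 1.0, 0, -1], [55.4, 31.2, 1.1, 0, -1], [57.1, 39.8, 1.1, 0, -1], [57.2, 48.6, 1.0, 0, -1], [55.6, 57.2, 0.9, 0, -1], [55.6, 57.2, 0.9, 0, -1],
```

Emit:
move_arm --rows '[[[8.7,-1.4,0,0,-1],[17.4,-1,0.3,0,-1],[26,1,0.5,0,-1],[34,4.5,0.7,0,-1],[41,9.5,0.8,0,-1],[47.3,15.8,0.9,0,-1],[52,23,1,0,-1],[55.4,31,1,0,-1],[57,40,1,0,-1],[57.2,48.6,1,0,-1],[55.6,57,1,0,-1],[55.6,57,1,0,-1]]]'

```text
time_s: 55.98
eef_pos: [636.4, 39.0, 119.3]
ee_rot: [0.002, 0.949, -0.315, 0.012]
force: [2.8, -4.5, 2.5]
grip_width: 0.225
```

```bash
python3 circ.py -2.1 608.7 76.6
```

```text
t56.0 tcp [636.4  39.  119.3] yaw -36.7 F [ 2.8 -4.5  2.5] Tq [-0.64 -0.27 -0.02] g 0.225 j [-0.12  0.65  1.3  -0.01  1.17  0.53]
r 46.7 th -0.936 C [608.7  76.6]
[-4.0, 7.9, 0.1, 0, -1], [-8.8, 15.2, -0.0, 0, -1], [-14.9, 21.5, -0.2, 0, -1], [-22.1, 26.5, -0.4, 0, -1], [-30.1, 30.0, -0.6, 0, -1], [-38.7, 32.0, -0.8, 0, -1], [-47.5, 32.3, -1.0, 0, -1], [-56.1, 30.9, -1.2, 0, -1], [-64.4, 27.9, -1.4, 0, -1], [-71.9, 23.4, -1.6, 0, -1], [-78.4, 17.6, -1.7, 0, -1], [-78.4, 17.6, -1.7, 0, -1],
```

Emit:
move_arm --rows '[[[-4,8,0,0,-1],[-8.8,15.2,0,0,-1],[-15,21.5,-0.2,0,-1],[-22,26.5,-0.4,0,-1],[-30,30,-0.6,0,-1],[-38.7,32,-0.8,0,-1],[-47.5,32.3,-1,0,-1],[-56,31,-1.2,0,-1],[-64.4,28,-1.4,0,-1],[-72,23.4,-1.5,0,-1],[-78.4,17.6,-1.6,0,-1],[-78.4,17.6,-1.6,0,-1]]]'

```text
time_s: 57.48
eef_pos: [563.0, 72.9, 118.8]
ee_rot: [0.002, 0.949, -0.314, 0.012]
force: [4.0, 0.6, 0.3]
grip_width: 0.225
```

```bash
python3 circ.py -1.5 608.7 76.6
```

```text
t57.5 tcp [563.   72.9 118.8] yaw -36.6 F [4.  0.6 0.3] Tq [ 0.25 -0.67 -0.  ] g 0.225 j [-0.07  0.51  1.54 -0.01  1.07  0.57]
r 45.8 th -3.061 C [608.7  76.6]
[-3.9, -4.9, -0.3, 0, -1], [-7.0, -10.3, -0.3, 0, -1], [-9.3, -16.1, -0.3, 0, -1], [-10.8, -22.2, -0.3, 0, -1], [-11.5, -28.5, -0.3, 0, -1], [-11.3, -34.7, -0.3, 0, -1], [-10.3, -40.9, -0.2, 0, -1], [-8.4, -46.9, -0.2, 0, -1], [-5.7, -52.6, -0.1, 0, -1], [-2.3, -57.8, 0.0, 0, -1], [1.8, -62.6, 0.1, 0, -1], [1.8, -62.6, 0.1, 0, -1],
```

Emit:
move_arm --rows '[[[-4,-5,0,0,-1],[-7,-10.3,0,0,-1],[-9.3,-16,0,0,-1],[-10.8,-22.2,0,0,-1],[-11.5,-28.5,0,0,-1],[-11.3,-34.7,0,0,-1],[-10.3,-41,0,0,-1],[-8.4,-47,0,0,-1],[-5.7,-52.6,0,0,-1],[-2.3,-58,0,0,-1],[1.8,-62.6,0,0,-1],[1.8,-62.6,0,0,-1]]]'

```text
time_s: 58.98
eef_pos: [601.4, 121.7, 118.7]
ee_rot: [0.003, 0.949, -0.314, 0.011]
force: [1.2, -5.1, 1.5]
grip_width: 0.221
```

```bash
python3 circ.py -0.55 608.7 76.6
```

```text
t59.0 tcp [601.4 121.7 118.7] yaw -36.6 F [ 1.2 -5.1  1.5] Tq [-0.76 -0.17  0.04] g 0.221 j [ 0.01  0.61  1.38 -0.01  1.14  0.66]
r 45.7 th 1.732 C [608.7  76.6]
[1.4, -1.8, -0.3, 0, -1], [3.2, -3.3, -0.2, 0, -1], [5.0, -4.8, -0.2, 0, -1], [6.8, -6.1, -0.1, 0, -1], [8.8, -7.4, -0.1, 0, -1], [10.7, -8.5, -0.0, 0, -1], [12.8, -9.6, 0.0, 0, -1], [14.9, -10.5, 0.1, 0, -1], [17.0, -11.4, 0.1, 0, -1], [19.2, -12.1, 0.2, 0, -1], [21.4, -12.7, 0.2, 0, -1], [21.4, -12.7, 0.2, 0, -1],
```

Emit:
move_arm --rows '[[[2,-2.4,0,0,-1],[4,-4,0,0,-1],[6,-5.5,0,0,-1],[8,-6.9,0,0,-1],[10,-8.1,0,0,-1],[12,-9.2,0,0,-1],[14,-10.1,0,0,-1],[16,-11,0,0,-1],[18,-11.7,0,0,-1],[19.5,-12.2,0,0,-1],[19.5,-12.2,0,0,-1]]]'

```text
time_s: 60.35
eef_pos: [624.2, 119.8, 118.9]
ee_rot: [0.003, 0.949, -0.314, 0.011]
force: [-2.1, -3.3, -0.7]
grip_width: 0.222
```

```bash
python3 circ.py -0.2 608.7 76.6
```

```text
t60.4 tcp [624.2 119.8 118.9] yaw -36.6 F [-2.1 -3.3 -0.7] Tq [-0.5   0.62 -0.04] g 0.222 j [ 0.01  0.65  1.3  -0.01  1.17  0.66]
r 45.9 th 1.226 C [608.7  76.6]
[0.8, -0.3, -0.1, 0, -1], [1.6, -0.5, -0.0, 0, -1], [2.4, -0.7, -0.0, 0, -1], [3.2, -0.9, -0.0, 0, -1], [4.0, -1.1, 0.0, 0, -1], [4.9, -1.2, 0.0, 0, -1], [5.7, -1.4, 0.0, 0, -1], [6.5, -1.5, 0.1, 0, -1], [7.3, -1.6, 0.1, 0, -1], [8.2, -1.7, 0.1, 0, -1], [9.0, -1.8, 0.1, 0, -1], [9.0, -1.8, 0.1, 0, -1],
```

Emit:
move_arm --rows '[[[1.6,-0.5,0,0,-1],[3.2,-0.9,0,0,-1],[5,-1.2,0,0,-1],[6.5,-1.5,0,0,-1],[8,-1.7,0,0,-1],[9,-1.8,0,0,-1],[9,-1.8,0,0,-1]]]'

```text
time_s: 61.22
eef_pos: [631.6, 116.6, 118.8]
ee_rot: [0.003, 0.949, -0.314, 0.01]
force: [-8.0, 0.1, 2.0]
grip_width: 0.22
```

```bash
python3 circ.py -0.2 608.7 76.6
```

```text
t61.2 tcp [631.6 116.6 118.8] yaw -36.6 F [-8.   0.1  2. ] Tq [ 0.27  1.62 -0.06] g 0.220 j [ 0.    0.67  1.27 -0.01  1.18  0.65]
r 46.1 th 1.050 C [608.7  76.6]
[0.8, 0.0, -0.2, 0, -1], [1.7, -0.1, -0.1, 0, -1], [2.5, -0.1, -0.1, 0, -1], [3.3, -0.2, -0.1, 0, -1], [4.2, -0.2, -0.1, 0, -1], [5.0, -0.2, -0.1, 0, -1], [5.9, -0.2, -0.1, 0, -1], [6.7, -0.2, -0.0, 0, -1], [7.5, -0.2, -0.0, 0, -1], [8.4, -0.1, -0.0, 0, -1], [9.2, -0.1, 0.0, 0, -1], [9.2, -0.1, 0.0, 0, -1],
```

Emit:
move_arm --rows '[[[1.7,0,0,0,-1],[3.3,-0.2,0,0,-1],[5,-0.2,0,0,-1],[6,-0.2,0,0,-1],[6,-0.2,0,0,-1]]]'

```text
time_s: 61.85
eef_pos: [633.4, 115.9, 118.5]
ee_rot: [0.002, 0.95, -0.314, 0.005]
force: [-21.8, 7.9, 7.8]
grip_width: 0.222
```

```bash
python3 circ.py -0.2 608.7 76.6
```

```text
t61.9 tcp [633.4 115.9 118.5] yaw -36.5 F [-21.8   7.9   7.8] Tq [1.58 3.76 0.02] g 0.222 j [ 0.    0.68  1.26 -0.01  1.2   0.64]
r 46.4 th 1.010 C [608.7  76.6]
[0.9, 0.3, -0.5, 0, -1], [1.7, 0.3, -0.5, 0, -1], [2.5, 0.2, -0.5, 0, -1], [3.4, 0.2, -0.5, 0, -1], [4.2, 0.2, -0.5, 0, -1], [5.0, 0.3, -0.5, 0, -1], [5.9, 0.3, -0.5, 0, -1], [6.7, 0.3, -0.4, 0, -1], [7.6, 0.4, -0.4, 0, -1], [8.4, 0.5, -0.4, 0, -1], [9.2, 0.6, -0.4, 0, -1], [9.2, 0.6, -0.4, 0, -1],
```

The wheel stalls at about 23 N, so the ejector is on its bottom stop. I'll release, lift and go back to the knob.

Emit:
move_arm --rows '[[[-3,0,0,0,-1],[-3,0,0,0,-0.3],[-3,0,0,0,0],[-3,0,0,0,0],[-3,0,-30,0,0],[-3,0,-70,0,0],[-3,0,-72,0,-0.2],[-3,0,-72,0,-0.25]]]'

```text
time_s: 62.85
eef_pos: [630.3, 118.2, 189.8]
ee_rot: [0.002, 0.95, -0.314, 0.004]
force: [0.6, 0.6, -0.4]
grip_width: 0.373
```

Run:
```python
from h import *
plan([494,-32.6,130],-36.6)
```

```text
t62.9 tcp [630.3 118.2 189.8] yaw -36.5 F [ 0.6  0.6 -0.4] Tq [-0.02  0.   -0.03] g 0.373 j [ 0.01  0.61  1.19 -0.01  1.34  0.65]
shift [-20.3 202.2  60. ] roll 0.01 tilt [ 0.0069 -0.0073 -0.9999]
```

Emit:
move_arm --rows '[[[-20,202,0,0,-0.25],[-20,202,0,0,-0.25],[-20,202,0,0,-0.25],[-20,202,0,0,-0.25],[-20,202,60,0,-0.25],[-20,202,60,0,-0.25],[-20,202,60,0,-0.25],[-20,202,60,0,-0.25]]]' --squeeze 40

```text
time_s: 63.85
eef_pos: [495.4, -32.5, 131.6]
ee_rot: [0.002, 0.95, -0.313, 0.006]
force: [-0.0, 0.2, -0.1]
grip_width: 0.376
```

Run:
```python
from h import *
plan([494,-32.6,58],-36.6)
s=Cam("side"); out=[]
for P,r in(([*w([-22,85]),100],25),([*w([-72,-64]),65],25)):
    u,v=s.px([P])[0].round().astype(int); out.append(cv2.resize(s.im[v-r:v+r,u-r:u+r],(400,400),interpolation=2))
cv2.imwrite("pics/k2.png",np.hstack(out))
```

```text
t63.9 tcp [495.4 -32.5 131.6] yaw -36.5 F [-0.   0.2 -0.1] Tq [-0.03  0.06  0.03] g 0.376 j [-0.3   0.36  1.73 -0.01  1.03  0.34]
shift [-2.   0.8 73.6] roll 0.01 tilt [ 0.0095 -0.008  -0.9999]
```

View pics/k2.png

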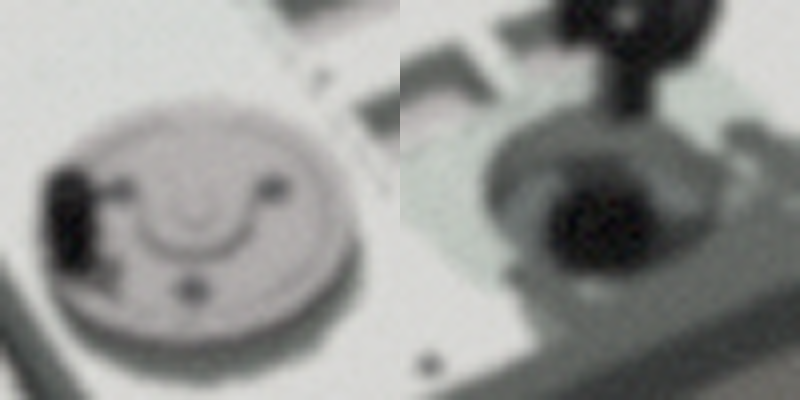

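The stem sits flush in the hub again and the cavities are sunken. I'll grip the knob.

Emit:
move_arm --rows '[[[-2,0.8,30,0,-0.25],[-2,0.8,50,0,-0.25],[-2,0.8,62,0,-0.25],[-2,0.8,70,0,-0.25],[-2,0.8,73,0,-0.25],[-2,0.8,73,0,-0.25],[-2,0.8,73,0,-0.6],[-2,0.8,73,0,-0.8],[-2,0.8,73,0,-1],[-2,0.8,73,0,-1],[-2,0.8,73,0,-1],[-2,0.8,73,0,-1]]]'

```text
time_s: 65.4
eef_pos: [494.2, -32.8, 58.9]
ee_rot: [0.002, 0.95, -0.314, 0.006]
force: [-0.1, 0.1, 5.7]
grip_width: 0.141
```

Run:
```python
from h import *
plan([494,-32.6,58],-117.6)
```

```text
t65.4 tcp [494.2 -32.8  58.9] yaw -36.5 F [-0.1  0.1  5.7] Tq [-0.1   0.17 -0.35] g 0.141 j [-0.3   0.47  1.8  -0.01  0.86  0.34]
shift [-0.3 -0.   0.9] roll 13.51 tilt [ 0.0104 -0.0083 -0.9999]
```

Emit:
move_arm --rows '[[[0,0,0,1,-1],[0,0,0,2.5,-1],[0,0,0,4,-1],[0,0,0,5.5,-1],[0,0,0,7,-1],[0,0,0,8.5,-1],[0,0,0,10,-1],[0,0,0,11.5,-1],[0,0,0,12.7,-1],[0,0,0,13.5,-1],[0,0,0,13.7,-1],[0,0,0,13.7,-1]]]'

```text
time_s: 66.9
eef_pos: [494.1, -32.5, 58.9]
ee_rot: [0.002, -0.511, 0.86, -0.006]
force: [-0.6, 2.5, 3.3]
grip_width: 0.141
```

Run:
```python
from h import *
plan([494,-32.6,58],-117.6)
```

```text
t66.9 tcp [494.1 -32.5  58.9] yaw -118.6 F [-0.6  2.5  3.3] Tq [0.38 0.33 0.77] g 0.141 j [-0.3   0.47  1.8  -0.01  0.86  1.77]
shift [0.1 0.  0.9] roll -0.17 tilt [ 0.01   -0.0083 -0.9999]
```

The knob is hard against its locked stop: the jaws turned 82° with 0.77 N m opposing. I'll release, lift clear and check.

Emit:
move_arm --rows '[[[0,0,0,0,-0.5],[0,0,0,0,-0.25],[0,0,0,0,-0.25],[0,0,-20,0,-0.25],[0,0,-70,0,-0.25],[0,0,-150,0,-0.2],[0,0,-150,0,-0.1],[0,0,-150,0,0]]]'

```text
time_s: 67.9
eef_pos: [492.9, -31.4, 209.8]
ee_rot: [0.003, -0.51, 0.86, -0.007]
force: [-0.5, 0.7, -0.5]
grip_width: 0.5
```

Emit:
move_arm --rows '[[[-200,30,0,0,0.5],[-200,30,0,0,0.5],[-200,30,0,0,0.5],[-200,30,0,0,0.5],[-200,30,0,0,0.5],[-200,30,0,0,0.5],[-200,30,0,0,0.5]]]'

```text
time_s: 68.78
eef_pos: [562.3, 157.2, 209.0]
ee_rot: [0.003, -0.51, 0.86, -0.007]
force: [0.7, -0.1, -0.4]
grip_width: 0.755
```

```bash
python3 tray.py
python3 - <<'E'
from h import *
state(); s=Cam("side"); t=Cam("top")
cv2.imwrite("pics/f1.png",np.vstack([cv2.resize(s.im[170:300,180:520],(680,260),interpolation=2),cv2.resize(t.im[150:310,190:410],(440,320),interpolation=2)[:, :].copy() if False else cv2.copyMakeBorder(cv2.resize(t.im[150:310,190:410],(440,320),interpolation=2),0,0,0,240,0)]))
E
```

```text
top [ 418.7 -338.4] [191.3 262.1] 57.2
  blk [ 341.1 -338. ] [57.2 32.9] 57.3
  blk [ 389.4 -264.1] [57.9 32.8] 57.3
  blk [ 441.7 -402.4] [57.2 34.4] 56.0
  blk [ 489.4 -328.2] [58.1 34. ] 57.4
side [ 500.6 -284.4] [ 25.8 101.5] 58.4
t68.9 tcp [562.3 157.6 209.2] yaw -118.7 F [-0.1 -0.7  1. ] Tq [ 0.   -0.01 -0.06] g 0.752 j [ 0.08  0.46  1.37 -0.01  1.3   2.15]
```

View pics/f1.png

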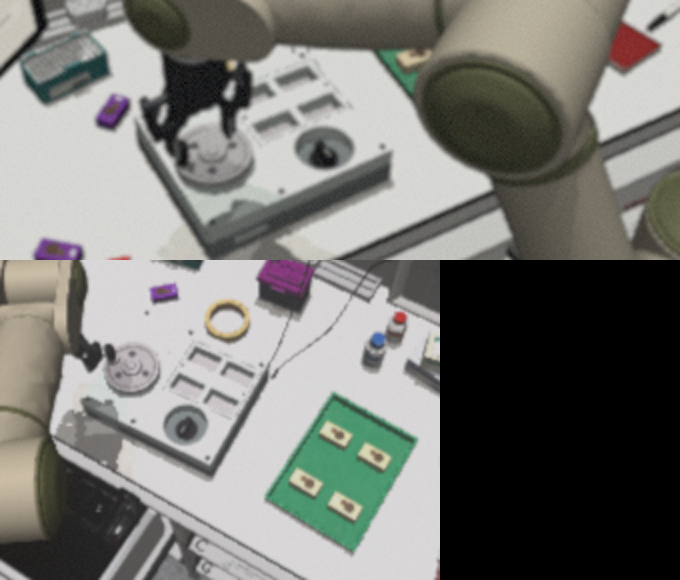

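The final view shows the knob wing back along the stand's x axis, the cavities sunken, four blocks flat in the tray and the robot clear. I'm handing the job in.

```bash
python3 -c "
from rig import ctrl; print(ctrl.finish_job())"
```

```text
the job is handed in; nothing more can be done
None
```

The job is done and handed in at about 69 s of robot time; no verdict came back.

- **Unlocking and raising:** I turned the knob 81° to its stop, then wound the wheel through its slack. The stem began to rise after about 1.4–1.5 rad, and I wound on about 6.2 rad from there.
- **Blocks:** All four cavities held a block, and all four now lie flat and apart in the green tray. The tray was knocked about 20 mm while I held the second block, so I measured it again before placing the rest.
- **Lowering and locking:** I wound the ejector down until the wheel stalled at about 23 N, then turned the knob back to its locked stop, where it resisted with 0.77 N m.

**Last checks:** The top camera shows four flat blocks inside the tray, the stem flush in its hub, the cavities sunken and the knob wing back along the stand. I did not touch the other things on the worktop.

**Disagreements:**
- **Amount of rise:** The side camera read 13.9 mm and the top camera averaged about 14.6 mm (13.6–15.3 mm). The angle counted on the way down to the stop suggests 14.2–14.3 mm. The rise could therefore be a few tenths of a millimetre off the 14 mm aimed for, either way.
- **Tray position:** The two cameras differed by up to 7 mm on where the tray lay at the start, so I used the mean.

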